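# Pack a kids' lunch box: capsule from the joystick dispenser, divider, snack

## Robot

A 7-joint arm with a two-finger parallel gripper is mounted at the origin on the work surface. World frame = base frame: x ahead of the robot, y to its left, z up, the work surface at z = 0. Lengths are in m, angles in rad, forces in N, time in s.
With the tool pointing down it reaches from about 0.4 to 0.875 m from the base axis. Payload 19.3 kg.
Tool frame: the origin (TCP) lies midway between the tips of the shut fingers; the grasp point (between the pads) lies 19 mm behind it; z points along the fingers, y is the line along which they close (so a half turn about z gives the same grasp; the last joint's range is limited). The gripper opens to 85 mm and grips with 20 to 120 N. Pads are 22 mm wide; open, the fingers measure 114 mm over their backs; the gripper's body (76 mm by 85 mm) begins 54 mm behind the grasp point. The pads swing forward as they close: fully open they stand 13 mm farther back than shut.
Start: joints at [1.036, 0.521, -0.036, 1.599, 0.021, 1.021, -0.113], TCP at [0.28, -0.559, 0.231] pointing down, gripper open.
Joint ranges: [-2.91, 2.91], [-0.3, 2.13], [-1.5, 1.42], [0.17, 2.43], [-1.26, 4.41], [0.16, 1.93], [-2.52, 2.52]. Speed limits (rad/s): [1.89, 1.89, 2.39, 2.39, 3.01, 3.01, 3.01].

## Interface

Orientations are given as [roll, pitch, yaw] about the fixed x, y, z axes, in that order (R = Rz(yaw) Ry(pitch) Rx(roll)).
In Python, from workcell import bot gives the robot as it stands.
- The arm moves only by the tool move_arm, never from a script. Its argument "moves" is a list that holds one entry, the list of rows, each a list of 7 numbers: the opening, from 0 (shut) to 1 (fully open), then the shift along the tool's x, y, z in units of 1000 mm (1.0 is 1000 mm), then the turn, a rotation vector about the tool's x, y, z in units of 2 pi rad (1.0 is 2 pi rad). A call has 1 to 5 rows; each row is the pose to reach, as a shift and turn from the pose commanded when the call began, along the tool's axes at that moment, turning the shorter way round; what a row does not reach only later rows make up. A row lasts 1/10 s, in which the tool goes at most 50 mm and 8.59 degrees, less where a joint would pass 70% of its speed; a pose out of reach is approached as far as the arm can. A call with a number of a shift or a turn outside -1 to 1 is refused whole. A call with a gripper value outside its range is refused whole. The fingers move at their own pace and stop on an object; "force" is the grip in N (left out, the last holds). Time passes only in rows, so rows that repeat a pose let the fingers close. It gives the time, the measured TCP pose, the force, the opening and the grip force at its end, in the units of the state.
- bot.observe(): the state, without advancing time (a new reading comes with each control period).
- bot.grab_frame(name): name is "scene" or "top"; returns the picture (420x560x3 uint8, red, green, blue); there is no depth.
- bot.camera_params(name): a dict with "vertical_fov" (degrees; the focal length in pixels is half the picture's height over the tangent of half this angle, whatever the lens; pixels are square), "cx", "cy" (the principal point, pixels), "R" (3x3) and "t" (3): a world point X has camera coordinates R X + t. Camera axes: x right, y down, z forward; pixel columns grow to the right and rows downward; lengths in m; the calibration is good to about 2 mm. A picture is of the moment at which its call begins. camera_params takes no time and is no camera call.
- bot.job_done(): hands the job in; it is judged then, once.
The state is a dict: "clock": time; "qpos": joint angles; "qd": joint speeds; "joint_efforts": joint torques, N m; "position": TCP position; "tool_rot": TCP orientation; "force": force on the tool from outside, world axes, zero at the start; "moment": the same for the moment, N m; "grip_width": finger opening in m; "finger_force": force on a finger pad.
Only numpy, scipy, OpenCV 4.12 (cv2) and the standard library are available. Lean on these libraries where they do the work, as an engineer would, in place of code of your own. Each camera call takes 0.05 s, during which the arm holds its last target. There are 200 camera calls.

## Task

Pack the red lunch box docked in the table-top dispenser: tilt the spring-centred joystick fully over to the side of the lane that holds the orange capsule, hold it there for a good second so that this capsule rolls into the box, and let the stick spring back to its centre. Then lay the green divider level on the ledges in the box, over the capsule, and stand the boxed snack upright on the divider, in the half beyond the fin (away from the lanes). Leave the blue capsule in its lane and the bottle, tumbler and toothpick pot where they are.

Things in the scene. Friction and masses are not known exactly. Their poses are not given: they have to be found in the camera images.
- dispenser: Capsule dispenser, fixed; place and yaw vary. Origin at table level under the centre of the red lunch box; x away from the robot, y left, z up at yaw 0. Black stick console, 26 mm high, 80 x 100 mm, centred at x = -162 mm. Two white lanes at y = +46 and -46 mm, 48 mm wide, floor 103 mm high at their end (x = -124 mm, end wall to 140 mm) falling to 91 mm at the box rim (x = -58 mm)
- box_floor (a point): Centre of the lunch box's inner floor, 8 mm above the table, axes as the dispenser. Open box, inside 110 mm (x) by 156 mm (y), walls 4 mm, rim 85 mm above the table. 13 mm wide ledges along its left and right walls, tops 52 mm above the table, carry the divider with the capsule below
- guard_edge (a point): Middle of the orange front edge of a clear flat splash guard above the stick, dispenser axes. The guard is 140 mm wide (y), reaches 62 mm back from this edge (x = -170 to -108 mm of the dispenser), underside 142 and top 146 mm above the table, on thin posts at its rear corners. To reach the stick the gripper must come from the robot's side, leaning back some 25 to 40 degrees
- stick_knob (a point): Centre of the joystick's red ball knob, 30 mm in diameter, on a 10 mm steel shaft; 80 mm above the table when centred, 58 mm above the pivot. z runs up along the stick. The stick may also lean up to 0.2 rad to front or back (sprung, does nothing)
- stick (a joint): Left-right tilt of the joystick, rad: 0 centred, + towards the dispenser's left (+y), - right; stops at +-0.45. Spring-centred, 0.9 N m/rad (about 7 N at the knob at the stop). It rocks a yellow shutter across both lanes at x = -75 mm (top 153 mm high): near the left stop the shutter's window frees the left lane's capsule, near the right stop the right lane's
- orange_capsule_center (a point): Centre of the orange capsule, a ball of 36 mm diameter, resting on the shutter in the left or the right lane (y = +46 or -46 mm of the dispenser) at the start; rolls into the box by itself when the shutter frees it
- blue_capsule_center (a point): Centre of the blue capsule, same size, in the other lane; stays there
- divider_fin (a point): Green divider, 90 g: plate 100 mm (x) by 146 mm (y), 5 mm thick, with an upright fin at its middle to grasp it by, 28 mm long (x), 10 mm thick (y), top 47 mm above the plate's underside. This point is in the fin, 33 mm above the underside; z up. Lies fin up on the table, left or right
- snack_mid (a point): Boxed snack, yellow with a red band, 30 mm (x) by 48 mm (y) by 60 mm tall, standing upright; this point is its centre, 30 mm above its base; 60 g. It stands on the table on the side opposite to the divider
- sauce_bottle: Amber sauce bottle with black cap, 56 mm diameter, 140 mm tall, origin under its base; bystander
- tumbler: Upturned clear tumbler, 72 mm diameter, 95 mm tall, origin under its base; bystander
- toothpick_pot: Small blue pot with toothpicks, 56 mm diameter, about 75 mm tall, origin under its base; bystander
- divider: The green divider's  origin at the centre of its plate's underside, axes as above
- snack: The boxed snack's  origin at the centre of its base, axes as above
There are look-alikes about, which are no part of the job. Of the things like the divider, leave any that is pink or yellow; of the rest the smaller one is meant.

How it is judged:
On the way, in this order (a step that is already met when the one before it is completed fails the run):
1. the joystick is held tilted fully over to one side for most of a second ((value of joint stick above 0.36 rad or value of joint stick below -0.36 rad)), for 0.8 s.
2. the orange capsule is in the lunch box and the joystick is back at its centre (x of orange_capsule_center in the frame of box_floor between -0.056 and 0.056 m and y of orange_capsule_center in the frame of box_floor between -0.079 and 0.079 m and z of orange_capsule_center in the frame of box_floor between 0.01 and 0.03 m and value of joint stick between -0.07 and 0.07 rad), for 0.2 s.
3. the divider lies level on the ledges over the capsule (x of orange_capsule_center in the frame of box_floor between -0.056 and 0.056 m and y of orange_capsule_center in the frame of box_floor between -0.079 and 0.079 m and z of orange_capsule_center in the frame of box_floor between 0.01 and 0.03 m and z of divider_fin in the frame of box_floor between 0.071 and 0.082 m and x of divider_fin in the frame of box_floor between -0.012 and 0.012 m and y of divider_fin in the frame of box_floor between -0.014 and 0.014 m and angle between divider_fin's own z axis and vertical below 0.08 rad), for 0.2 s.
At the end, for the whole second after the job is handed in: Orange capsule in the bottom of the lunch box, divider seated on the ledges over it (level to 0.08 rad, within 6 mm in height), snack standing on it (upright to 0.12 rad), all at rest inside the box; joystick within 0.07 rad of centre (all of step 3 and z of snack_mid in the frame of box_floor between 0.073 and 0.085 m and x of snack_mid in the frame of box_floor between 0.01 and 0.046 m and y of snack_mid in the frame of box_floor between -0.066 and 0.066 m and angle between snack_mid's own z axis and vertical below 0.12 rad and value of joint stick between -0.07 and 0.07 rad and linear speed of each of snack, divider below 0.02 m/s); the robot touches nothing.
It fails at once if the blue capsule leaves its place in its lane (moved more than 40 mm) (distance of blue_capsule_center from where it was at the start of the episode above 0.04 m).
It fails at once if the sauce bottle is moved more than 30 mm or tipped (distance of sauce_bottle from where it was at the start of the episode above 0.03 m or angle between sauce_bottle's own z axis and vertical above 0.35 rad).
It fails at once if the tumbler is moved more than 30 mm or tipped (distance of tumbler from where it was at the start of the episode above 0.03 m or angle between tumbler's own z axis and vertical above 0.35 rad).
It fails at once if the toothpick pot is moved more than 30 mm or tipped (distance of toothpick_pot from where it was at the start of the episode above 0.03 m or angle between toothpick_pot's own z axis and vertical above 0.35 rad).
It also fails if it takes over 72 s, if anything falls off the work surface, if the arm or the gripper's body presses on something with over 40 N, if the wrist force passes 120 N, or if a joint passes its speed limit or range.

## Working session

There is one attempt and no reset: what is moved stays moved. The work goes in short steps, Python scripts to look and compute and a tool call to move; the robot and the scene stay as the last step left them, time stands still between calls to the robot, and variables do not carry over. Pictures are saved under pics/ and viewed, at most 10 in all, crops included, and the job is handed in when it is done.

Besides the shell and the picture viewer there is one more tool, called after "Request:" as a command line: name --argument value ..., lists and objects as JSON in quotes. move_arm: Moves the arm, as the interface text tells. Shifts and turns lie within -1 to 1; 1 stands for 1000 mm of shift or 2 pi rad of turn. Its arguments: {"type":"object","properties":{"moves":{"type":"array"},"force":{"type":"number"}},"required":["moves"]}

```bash
ls; mkdir -p pics
python3 - <<'E'
from workcell import bot
import cv2
for n in("scene","top"):
    f=bot.grab_frame(n); cv2.imwrite(f"pics/{n}0.png",f[:,:,::-1]); p=bot.camera_params(n); print(n,p)
print(bot.observe())
E
```

```text
pics
scene {'vertical_fov': 50.63357081371667, 'cx': 278.97814111288574, 'cy': 210.70354563284178, 'R': array([[ 0.69221059,  0.72169346,  0.00174876],
       [ 0.62859083, -0.60171741, -0.49275727],
       [-0.35456744,  0.34219105, -0.87016505]]), 't': array([-0.3063172, -0.2083963,  1.2571392])}
top {'vertical_fov': 49.62018685671994, 'cx': 283.13999947899515, 'cy': 203.96338114403423, 'R': array([[-0.01044494, -0.99993554, -0.00445269],
       [-0.99060081,  0.01095457, -0.13634526],
       [ 0.13638525,  0.00298672, -0.99065137]]), 't': array([0.0126216 , 0.4382626 , 1.17819007])}
{'clock': 0.1, 'qpos': array([ 1.03578426,  0.52195021, -0.03629578,  1.59990316,  0.02120201,
        1.02109043, -0.11279843]), 'qd': array([-0.00067651, -0.0025037 ,  0.00184735, -0.00336032, -0.00020259,
       -0.0019937 , -0.0009942 ]), 'joint_efforts': array([ 5.40135559e-03, -9.28471398e+01,  1.98598087e+00, -3.70531082e+01,
        1.84496393e-02,  5.43348186e-03,  1.38372711e-04]), 'position': array([ 0.2799913 , -0.55846886,  0.23080339]), 'tool_rot': array([-3.14062997e+00,  8.32393103e-05,  4.64775447e-01]), 'force': array([ 0.44569045, -0.48167804, -0.01289711]), 'moment': array([-0.00472155, -0.00778534,  0.00153534]), 'finger_force': 0.0, 'grip_width': 0.08547318325146479}
```

View both.

View pics/top0.png

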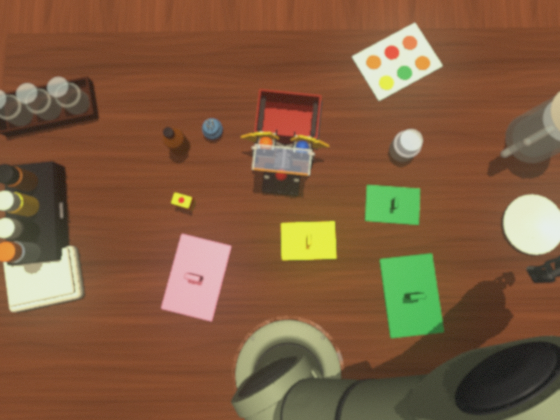

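View pics/scene0.png

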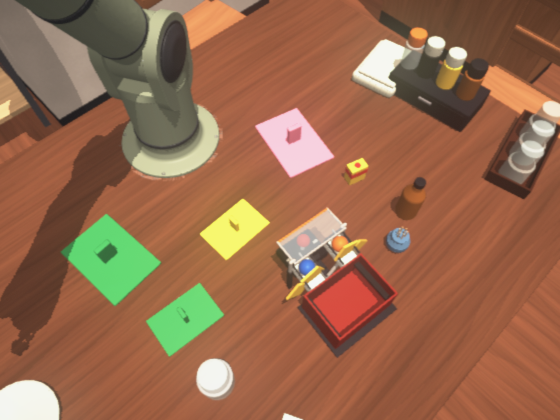

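Divider look-alikes in the top view are pink (193,278), yellow (308,241), large green (412,296) and small green (393,205). I choose the small green one. The orange capsule is at (265,143), in the left (+y) lane. The snack is at (181,200), the bottle at (175,138), the pot at (212,128) and the tumbler at (407,145). Next I check these in enlarged crops.

Run:
```python
import cv2
t=cv2.imread("pics/top0.png");s=cv2.imread("pics/scene0.png")
def crop(im,x0,y0,w,h,k,n):
    c=cv2.resize(im[y0:y0+h,x0:x0+w],None,fx=k,fy=k,interpolation=cv2.INTER_CUBIC)
    for i in range(0,w,20):
        cv2.putText(c,str(x0+i),(i*k,8),0,.3,(255,255,255),1); cv2.line(c,(i*k,10),(i*k,14),(255,255,255),1)
    for i in range(0,h,20):
        cv2.putText(c,str(y0+i),(0,i*k+4),0,.3,(255,255,255),1)
    cv2.imwrite(n,c)
crop(t,240,85,190,145,4,"pics/topc.png")
crop(s,140,150,266,200,3,"pics/scenec.png")
```

```text
(no output)
```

View pics/topc.png

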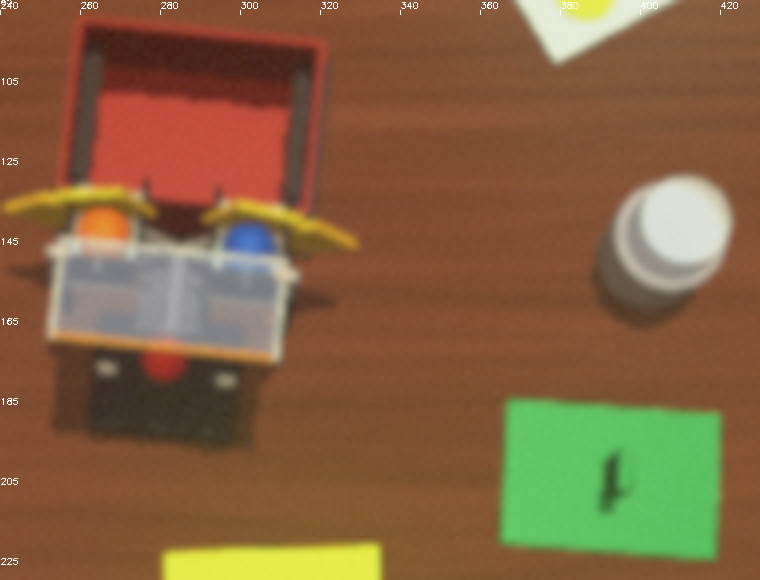

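View pics/scenec.png

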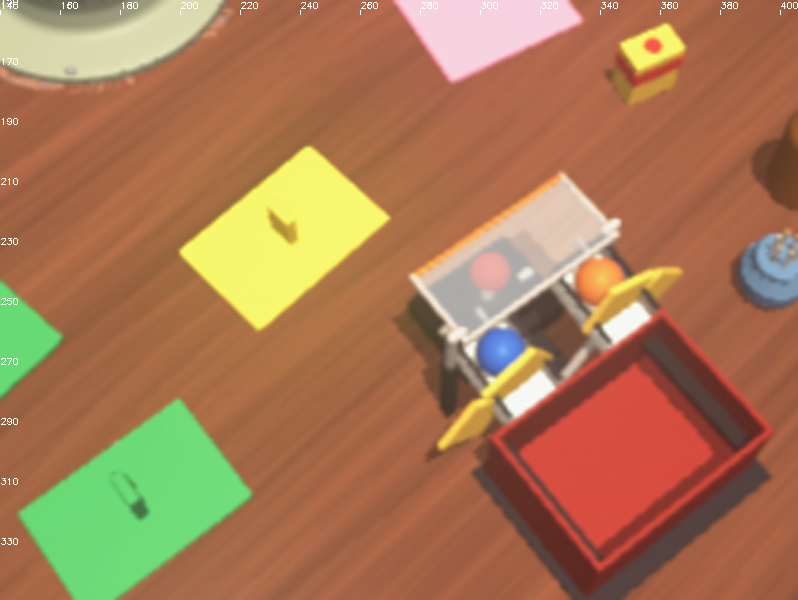

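The crops show red knob at about (281,175) in top, orange in the lane at (266,142), and blue at (302,146). The small green divider has its corners at (367,185), (420,188), (419,225) and (365,221). I now fit the poses.

```bash
cat > h.py <<'E'
import numpy as np
from workcell import bot
from scipy.optimize import least_squares
P={n:bot.camera_params(n) for n in("scene","top")}
def proj(n,X,k1=0):
    p=P[n]; f=210/np.tan(np.radians(p["vertical_fov"]/2))
    c=np.atleast_2d(X)@np.array(p["R"]).T+p["t"]; u=c[:,:2]/c[:,2:]
    u=u*(1+k1*(u**2).sum(1,keepdims=True))
    return u*f+[p["cx"],p["cy"]]
def T(q,X):
    c,s=np.cos(q[2]),np.sin(q[2]); X=np.atleast_2d(X)
    return np.c_[q[0]+c*X[:,0]-s*X[:,1],q[1]+s*X[:,0]+c*X[:,1],X[:,2]]
def fit(obs,q0,dist=False):
    def r(q): return np.concatenate([(proj(n,T(q,X),q[3] if dist else 0)-uv).ravel() for n,X,uv in obs])
    s=least_squares(r,list(q0)+([0] if dist else []),loss="soft_l1",x_scale=.1)
    return s.x,r(s.x).reshape(-1,2)
tc=lambda a,b:(240+a/4,85+b/4)
sc=lambda a,b:(140+a/3,150+b/3)
E
cat > f.py <<'E'
from h import *
np.set_printoptions(precision=4,suppress=True)
R=.085
disp=[("top",[.059,.082,R],tc(81,22)),("top",[.059,-.082,R],tc(325,40)),
("scene",[.059,.082,R],sc(771,432)),("scene",[-.059,-.082,R],sc(488,440)),("scene",[-.059,.082,R],sc(660,312)),
("top",[-.170,.07,.144],tc(50,333)),("top",[-.170,-.07,.144],tc(280,357)),
("scene",[-.170,-.07,.144],sc(410,276)),("scene",[-.170,.07,.144],sc(563,175)),
("top",[-.108,.07,.146],tc(57,240)),("top",[-.162,0,.08],tc(164,362)),("scene",[-.162,0,.08],sc(490,271))]
div=[("top",[.05,.073,.005],tc(508,400)),("top",[.05,-.073,.005],tc(720,411)),("top",[-.05,-.073,.005],tc(716,559)),("top",[-.05,.073,.005],tc(500,545)),
("scene",[.05,-.073,.005],sc(19*0+19,513)),("scene",[.05,.073,.005],sc(252,494)),("scene",[-.05,.073,.005],sc(180,399))]
div[4:]=[("scene",[.05,.073,.005],sc(252,494)),("scene",[-.05,.073,.005],sc(180,399)),("scene",[-.05,-.073,.005],sc(19,513))]
for nm,o,q0 in(("disp",disp,(.55,0,0)),("div",div,(.5,-.25,0))):
    for d in(False,True):
        q,r=fit(o,q0,d); print(nm,q); print(r.round(1).tolist() if not d else np.abs(r).mean())
# snack: try both aspect assignments of top face corners (z=60)
uv=[sc(665,24),sc(685,48),sc(632,68),sc(619,41)]
for sx,sy in((.015,.024),(.024,.015)):
    c=[[-sx,sy,.06],[sx,sy,.06],[sx,-sy,.06],[-sx,-sy,.06]]
    o=[("scene",a,b) for a,b in zip(c,uv)]; q,r=fit(o,(.5,.25,0)); print("snack",sx,q,r.round(1).tolist(),proj("top",T(q,[0,0,.06])))
E
python3 f.py
python3 - <<'E'
import cv2
t=cv2.imread("pics/top0.png");s=cv2.imread("pics/scene0.png")
a=cv2.resize(t[180:220,160:205],None,fx=8,fy=8,interpolation=cv2.INTER_CUBIC)
b=cv2.resize(s[150:190,335:380],None,fx=8,fy=8,interpolation=cv2.INTER_CUBIC)
c=cv2.resize(t[100:160,150:240],None,fx=4,fy=4,interpolation=cv2.INTER_CUBIC)
d=cv2.resize(s[290:330,160:205],None,fx=8,fy=8,interpolation=cv2.INTER_CUBIC)[:240]
import numpy as np
cv2.imwrite("pics/mix.png",np.vstack([np.hstack([a,b]),np.hstack([c,d])[:240]]))
E
```

```text
disp [ 0.671  -0.0096 -0.1247]
[[0.1, -2.6], [1.2, -0.4], [0.8, -0.5], [0.1, -1.7], [0.6, -1.3], [0.1, 0.1], [-0.2, 0.5], [-0.6, -0.1], [-0.5, -0.7], [1.4, -1.5], [0.7, -1.9], [-0.3, -0.4]]
disp [ 0.6717 -0.0095 -0.1241 -0.0874]
0.6915681683867625
div [ 0.439  -0.2897 -0.0844]
[[-0.1, -1.3], [0.5, -0.1], [0.2, -0.7], [0.1, -1.1], [0.3, -0.5], [-0.5, -1.6], [-1.1, -0.7]]
div [ 0.4391 -0.2905 -0.0835 -0.0346]
0.6171400743713958
snack 0.015 [ 0.4499  0.269  -0.3504] [[0.5, -0.4], [-0.5, 0.4], [0.6, -0.1], [-0.6, 0.1]] [[182.6296 199.1   ]]
snack 0.024 [ 0.4506  0.2695 -0.4335] [[-3.0, -1.6], [-2.0, 4.8], [4.8, 1.3], [1.6, -4.2]] [[182.4451 198.8507]]
```

View pics/mix.png

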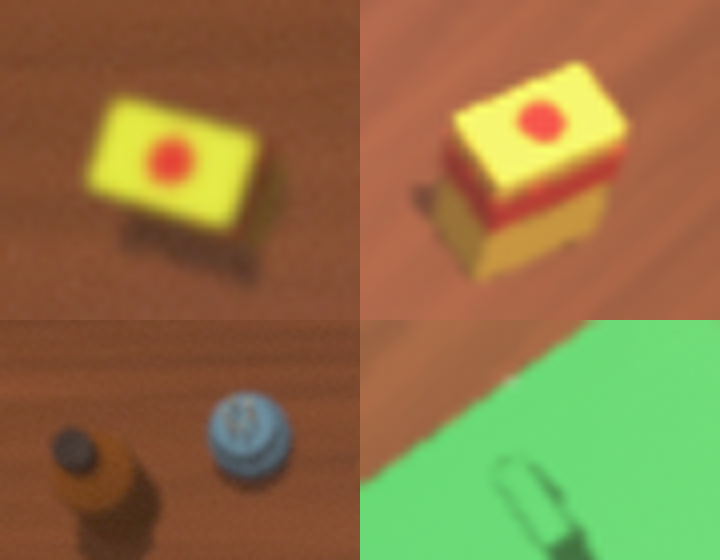

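The snack's red dot is at about (181,200) in top, and its top face fits 30x48 well. The bottle cap is at (168,132) and the pot top at (211,126). I now refit with the half-pixel crop correction and both views.

```bash
sed -i 's/^tc=.*/tc=lambda a,b:(239.6+a\/4,84.6+b\/4)/; s/^sc=.*/sc=lambda a,b:(139.7+a\/3,149.7+b\/3)/' h.py
cat >> f.py <<'E'
print("----")
mx=lambda a,b:(159.6+a/8,179.6+b/8)
tt=[mx(120,95),mx(262,132),mx(230,228),mx(85,187)]
c=[[.015,.024,.06],[.015,-.024,.06],[-.015,-.024,.06],[-.015,.024,.06]]
c2=[[-.015,.024,.06],[.015,.024,.06],[.015,-.024,.06],[-.015,-.024,.06]]
o=[("top",a,b) for a,b in zip(c,tt)]; print(fit(o,(.45,.27,-.3))[0])
o+=[("scene",a,b) for a,b in zip(c2,uv)]; q,r=fit(o,(.45,.27,-.3)); print(q,r.round(1).tolist())
for nm,uvp,z in(("bottle",(168.4,132.1),.14),("pot",(211,126),.06),("tumbler",(239.6+685/4,84.6+220/4),.095)):
    s=least_squares(lambda p:(proj("top",[p[0],p[1],z])-uvp).ravel(),[.6,0]);print(nm,s.x)
for w in("top","scene"):
    print(w,"disp",fit([o for o in disp if o[0]==w],(.67,0,-.1))[0],"div",fit([o for o in div if o[0]==w],(.44,-.29,-.1))[0])
E
python3 f.py
```

```text
disp [ 0.6707 -0.0091 -0.1239]
[[0.3, -2.1], [1.4, 0.0], [1.1, -0.4], [0.4, -1.6], [0.9, -1.3], [0.3, 0.6], [0.1, 1.0], [-0.3, -0.0], [-0.2, -0.6], [1.6, -1.0], [1.0, -1.3], [-0.0, -0.2]]
disp [ 0.6714 -0.009  -0.1232 -0.0919]
0.7171112418943218
div [ 0.4391 -0.2891 -0.0801]
[[-0.0, -0.8], [0.6, 0.1], [0.5, -0.4], [0.3, -0.6], [0.8, -0.5], [-0.1, -1.4], [-0.6, -0.4]]
div [ 0.4392 -0.2899 -0.0792 -0.0308]
0.526589003816172
snack 0.015 [ 0.4487  0.2691 -0.3502] [[0.5, -0.4], [-0.5, 0.4], [0.6, -0.1], [-0.6, 0.1]] [[182.5624 199.5391]]
snack 0.024 [ 0.4494  0.2696 -0.4316] [[-3.1, -1.6], [-2.0, 4.8], [4.9, 1.3], [1.6, -4.2]] [[182.3766 199.2878]]
----
[ 0.4485  0.2722 -0.2914]
[ 0.4485  0.271  -0.312 ] [[0.4, 0.0], [0.1, 0.8], [0.4, -0.3], [1.0, -0.6], [0.5, -1.0], [-0.1, -0.5], [1.4, -0.4], [-0.2, -0.1]]
bottle [0.6057 0.2893]
pot [0.6455 0.1974]
tumbler [ 0.5923 -0.3212]
top disp [ 0.6698 -0.0064 -0.1151] div [ 0.4379 -0.2881 -0.0743]
scene disp [ 0.6711 -0.0113 -0.1304] div [ 0.4403 -0.2903 -0.0852]
```

```bash
cat > plan.py <<'E'
import sys
from h import *
from scipy.spatial.transform import Rotation as Ro
D=np.array([.6707,-.009,-.124])
def pose(p,yaw,tilt=0): return np.array(p,float),Ro.from_euler("z",yaw)*Ro.from_euler("x",np.pi)*Ro.from_euler("y",tilt)
def now():
    o=bot.observe(); return o["position"],Ro.from_euler("xyz",o["tool_rot"])
def chain(wps,cur=None):
    """print rows, each call starting at the previous waypoint (long legs are split)"""
    cur=cur or now()
    for i,w in enumerate(wps):
        d=np.linalg.norm(w[0]-cur[0]); rv=(cur[1].inv()*w[1]).as_rotvec()
        n=max(1,int(np.ceil(max(d/.235,np.linalg.norm(rv)/np.radians(40)))))
        for k in range(1,n+1):
            t=(cur[0]+(w[0]-cur[0])*k/n,cur[1]*Ro.from_rotvec(rv*k/n)); 
            a=(cur[0]+(w[0]-cur[0])*(k-1)/n,cur[1]*Ro.from_rotvec(rv*(k-1)/n))
            s=a[1].inv().apply(t[0]-a[0]); v=(a[1].inv()*t[1]).as_rotvec()/(2*np.pi)
            print(i,k,"shift",s.round(3).tolist(),"turn",v.round(4).tolist(),"->",t[0].round(3).tolist())
        cur=w
def st():
    o=bot.observe(); print(round(o["clock"],2),"pos",o["position"].round(4),"rot",o["tool_rot"].round(3),"q",o["qpos"].round(2),"F",o["force"].round(1),"g",round(o["grip_width"],4),round(o["finger_force"],1))
E
cat > a.py <<'E'
from plan import *
K=T(D,[-.162,0,.08])[0]; tilt=np.radians(38); yaw=D[2]
ey=np.array([-np.sin(yaw),np.cos(yaw),0])
def at(along,y): 
    _,R=pose(K,yaw,tilt); return K+along*R.as_matrix()[:,2]+y*ey,R
print(K)
chain([pose([.36,-.30,.28],.2,.1),at(-.09,-.047),at(.006,-.047),at(.006,-.012),at(.006,-.002)])
st()
E
python3 a.py
```

```text
[0.50994386 0.01103656 0.08      ]
0 1 shift [0.094, -0.098, -0.025] turn [-0.0011, 0.0079, 0.021] -> [0.32, -0.429, 0.255]
0 2 shift [0.081, -0.109, -0.021] turn [-0.0011, 0.0079, 0.021] -> [0.36, -0.3, 0.28]
1 1 shift [0.064, -0.124, 0.071] turn [-0.0097, 0.0444, 0.0242] -> [0.405, -0.164, 0.215]
1 2 shift [0.023, -0.135, 0.076] turn [-0.0097, 0.0444, 0.0242] -> [0.449, -0.029, 0.151]
2 1 shift [0.0, -0.0, 0.096] turn [0.0, 0.0, 0.0] -> [0.508, -0.036, 0.075]
3 1 shift [0.0, -0.035, 0.0] turn [0.0, 0.0, 0.0] -> [0.512, -0.001, 0.075]
4 1 shift [0.0, -0.01, 0.0] turn [0.0, 0.0, 0.0] -> [0.513, 0.009, 0.075]
0.1 pos [ 0.28   -0.5585  0.2308] rot [-3.141  0.     0.465] q [ 1.04  0.52 -0.04  1.6   0.02  1.02 -0.11] F [ 0.4 -0.5 -0. ] g 0.0855 0.0
```

Request:
move_arm --moves '[[[0,0.094,-0.098,-0.025,-0.001,0.008,0.021],[0,0.094,-0.098,-0.025,-0.001,0.008,0.021],[0,0.094,-0.098,-0.025,-0.001,0.008,0.021],[0,0.094,-0.098,-0.025,-0.001,0.008,0.021],[0,0.094,-0.098,-0.025,-0.001,0.008,0.021]]]'

```text
clock: 0.6
position: [0.3205, -0.4287, 0.2566]
tool_rot: [3.138, -0.051, 0.334]
force: [-0.7, -0.1, 0.7]
grip_width: 0.0125
finger_force: 0.0
```

Request:
move_arm --moves '[[[0,0.081,-0.109,-0.021,-0.001,0.008,0.021],[0,0.081,-0.109,-0.021,-0.001,0.008,0.021],[0,0.081,-0.109,-0.021,-0.001,0.008,0.021],[0,0.081,-0.109,-0.021,-0.001,0.008,0.021],[0,0.081,-0.109,-0.021,-0.001,0.008,0.021]]]'

```text
clock: 1.1
position: [0.3601, -0.3004, 0.281]
tool_rot: [-3.141, -0.101, 0.201]
force: [-0.6, -0.9, -0.3]
grip_width: -0.0003
finger_force: 0.0
```

```bash
sed -i 's/^chain.*/chain([at(-.09,-.047),at(.006,-.047),at(.006,-.012),at(.006,-.002)])/' a.py; python3 a.py
```

```text
[0.50994386 0.01103656 0.08      ]
0 1 shift [0.064, -0.124, 0.072] turn [-0.0098, 0.0444, 0.0243] -> [0.405, -0.165, 0.216]
0 2 shift [0.023, -0.135, 0.076] turn [-0.0098, 0.0444, 0.0243] -> [0.449, -0.029, 0.151]
1 1 shift [0.0, -0.0, 0.096] turn [0.0, 0.0, 0.0] -> [0.508, -0.036, 0.075]
2 1 shift [0.0, -0.035, 0.0] turn [0.0, 0.0, 0.0] -> [0.512, -0.001, 0.075]
3 1 shift [0.0, -0.01, 0.0] turn [0.0, 0.0, 0.0] -> [0.513, 0.009, 0.075]
1.1 pos [ 0.3601 -0.3004  0.281 ] rot [-3.141 -0.101  0.201] q [ 0.71  0.18 -0.11  1.97 -0.07  0.92 -0.72] F [-0.6 -0.9 -0.3] g -0.0003 0.0
```

Request:
move_arm --moves '[[[0,0.064,-0.124,0.072,-0.0098,0.0444,0.0243],[0,0.064,-0.124,0.072,-0.0098,0.0444,0.0243],[0,0.064,-0.124,0.072,-0.0098,0.0444,0.0243],[0,0.064,-0.124,0.072,-0.0098,0.0444,0.0243],[0,0.064,-0.124,0.072,-0.0098,0.0444,0.0243]]]'

```text
clock: 1.6
position: [0.4046, -0.164, 0.215]
tool_rot: [3.118, -0.38, 0.047]
force: [0.5, -0.5, -0.0]
grip_width: 0.0003
finger_force: 0.0
```

Request:
move_arm --moves '[[[0,0.023,-0.135,0.076,-0.0098,0.0444,0.0243],[0,0.023,-0.135,0.076,-0.0098,0.0444,0.0243],[0,0.023,-0.135,0.076,-0.0098,0.0444,0.0243],[0,0.023,-0.135,0.076,-0.0098,0.0444,0.0243],[0,0.023,-0.135,0.076,-0.0098,0.0444,0.0243]]]'

```text
clock: 2.1
position: [0.4492, -0.1155, 0.211]
tool_rot: [-3.107, -0.489, -0.039]
force: [1.0, -0.1, 1.5]
grip_width: 0.0003
finger_force: 0.0
```

```bash
python3 a.py
python3 - <<'E'
from h import *
import cv2
t=bot.grab_frame("top")[:,:,::-1];s=bot.grab_frame("scene")[:,:,::-1]
a=cv2.resize(t[130:230,220:330],None,fx=3.6,fy=3.6,interpolation=cv2.INTER_CUBIC);b=cv2.resize(s[170:270,240:350],None,fx=3.6,fy=3.6,interpolation=cv2.INTER_CUBIC)
cv2.imwrite("pics/pre.png",np.hstack([a,b]))
E
```

```text
[0.50994386 0.01103656 0.08      ]
0 1 shift [-0.031, -0.085, 0.054] turn [-0.013, 0.0279, 0.0109] -> [0.449, -0.029, 0.151]
1 1 shift [0.0, -0.0, 0.096] turn [0.0, 0.0, 0.0] -> [0.508, -0.036, 0.075]
2 1 shift [0.0, -0.035, 0.0] turn [0.0, 0.0, 0.0] -> [0.512, -0.001, 0.075]
3 1 shift [0.0, -0.01, 0.0] turn [0.0, 0.0, 0.0] -> [0.513, 0.009, 0.075]
2.1 pos [ 0.4492 -0.1155  0.211 ] rot [-3.107 -0.489 -0.039] q [-0.1   0.14  0.34  2.41 -0.93  0.21 -0.5 ] F [ 1.  -0.1  1.5] g 0.0003 0.0
```

View pics/pre.png

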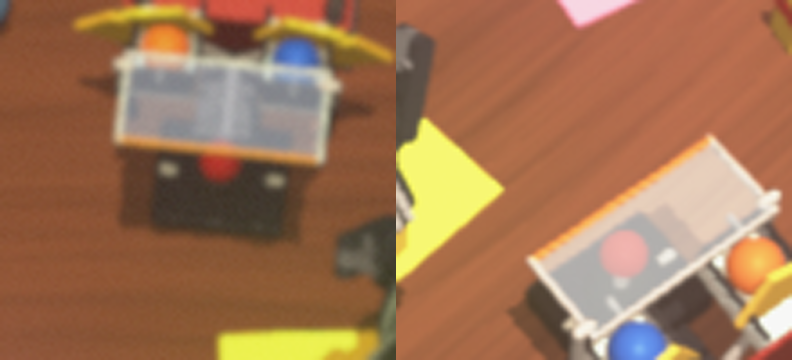

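The arm stopped at its elbow range limit (q4 2.41, q6 0.21). The picture shows a clear console, with the knob at about (281,175) under the orange edge and the gripper to the right. I will enter from the right side with less tilt instead of backing off along the axis.

```bash
sed -i 's/radians(38)/radians(31)/; s/^chain.*/chain([at(-.03,-.12),at(.004,-.12),at(.004,-.047),at(.004,-.012)])/' a.py; python3 a.py
```

```text
[0.50994386 0.01103656 0.08      ]
0 1 shift [-0.023, -0.004, 0.107] turn [-0.0127, 0.0086, 0.0124] -> [0.48, -0.106, 0.106]
1 1 shift [0.0, 0.0, 0.034] turn [0.0, 0.0, 0.0] -> [0.497, -0.108, 0.077]
2 1 shift [0.0, -0.073, -0.0] turn [0.0, 0.0, 0.0] -> [0.506, -0.036, 0.077]
3 1 shift [0.0, -0.035, 0.0] turn [0.0, 0.0, 0.0] -> [0.511, -0.001, 0.077]
2.2 pos [ 0.4495 -0.1132  0.2109] rot [-3.107 -0.488 -0.033] q [-0.11  0.14  0.34  2.41 -0.93  0.21 -0.5 ] F [ 0.1 -0.1 -0. ] g 0.0003 0.0
```

Request:
move_arm --moves '[[[0,-0.023,-0.004,0.107,-0.0127,0.0086,0.0124],[0,-0.023,-0.004,0.107,-0.0127,0.0086,0.0124],[0,-0.023,-0.004,0.107,-0.0127,0.0086,0.0124],[0,-0.023,-0.004,0.107,-0.0127,0.0086,0.0124],[0,-0.023,-0.004,0.107,-0.0127,0.0086,0.0124]]]'

```text
clock: 2.7
position: [0.4603, -0.1058, 0.194]
tool_rot: [-3.136, -0.483, -0.129]
force: [0.2, -0.7, 0.3]
grip_width: 0.0001
finger_force: 0.0
```

```bash
sed -i 's/^chain.*/chain([at(.004,-.12),at(.004,-.047),at(.004,-.012)])/' a.py; python3 a.py
```

```text
[0.50994386 0.01103656 0.08      ]
0 1 shift [-0.022, -0.002, 0.121] turn [-0.0005, 0.0093, -0.0007] -> [0.497, -0.108, 0.077]
1 1 shift [0.0, -0.073, -0.0] turn [0.0, 0.0, 0.0] -> [0.506, -0.036, 0.077]
2 1 shift [0.0, -0.035, 0.0] turn [0.0, 0.0, 0.0] -> [0.511, -0.001, 0.077]
2.7 pos [ 0.4603 -0.1058  0.194 ] rot [-3.136 -0.483 -0.129] q [-0.5   0.22  0.69  2.43 -1.26  0.16 -0.33] F [ 0.2 -0.7  0.3] g 0.0001 0.0
```

The arm is at limits in this wrist configuration: q6 is at its minimum and q5's range is lopsided up to 4.41, so a flipped wrist (q5≈π) is likely needed. I fit a simple kinematic model to plan it.

```bash
cat > kin.py <<'E'
import numpy as np, itertools
from scipy.spatial.transform import Rotation as Ro
from scipy.optimize import least_squares
lo=np.array([-2.91,-.3,-1.5,.17,-1.26,.16,-2.52]);hi=np.array([2.91,2.13,1.42,2.43,4.41,1.93,2.52])
data=[([1.03578426,0.52195021,-0.03629578,1.59990316,0.02120201,1.02109043,-0.11279843],[.27999,-.55847,.2308],[-3.14063,8e-5,.464775]),
([.71,.18,-.11,1.97,-.07,.92,-.72],[.3601,-.3004,.281],[-3.141,-.101,.201]),
([-.11,.14,.34,2.41,-.93,.21,-.5],[.4495,-.1132,.2109],[-3.107,-.488,-.033]),
([-.5,.22,.69,2.43,-1.26,.16,-.33],[.4603,-.1058,.194],[-3.136,-.483,-.129])]
def fk(q,p,s):
    R=Ro.identity();x=np.zeros(3);ax="zyzyzyz"
    for i in range(7):
        x=x+R.apply([p[2*i] if i in(1,3) and 0 else 0,0,0])
        R=R*Ro.from_euler(ax[i],s[i]*q[i])
        L={0:p[0],2:p[1],4:p[2],6:p[3]}.get(i,0)
        x=x+R.apply([0,0,L])
        if i==2: x=x+R.apply([p[4],0,0])
        if i==3: x=x+R.apply([-p[5],0,0])
    return x,R*Ro.from_euler("z",p[6])
def calib():
    best=None
    for s in itertools.product((1,-1),repeat=4):
        S=[s[0],1,s[1],1,s[2],1,s[3]]
        for z0 in(0,1.57,3.14,-1.57):
            def r(p):
                o=[]
                for q,x,e in data:
                    X,R=fk(q,p,S); o+=list(X-x)+list(.3*(R.inv()*Ro.from_euler("xyz",e)).as_rotvec())
                return np.array(o)
            f=least_squares(r,[.35,.5,.42,.35,0,0,z0])
            if best is None or f.cost<best[0]: best=(f.cost,S,f.x,r(f.x))
    return best
if __name__=="__main__":
    b=calib(); np.set_printoptions(precision=4,suppress=True); print(b[0],b[1],b[2]); print(b[3].reshape(-1,6))
E
python3 kin.py
```

```text
0.005161345171289816 [-1, 1, -1, 1, -1, 1, -1] [0.0202 0.3685 0.2615 0.019  0.1456 0.1304 1.5742]
[[ 0.0391  0.0493 -0.0084 -0.      0.     -0.001 ]
 [ 0.0499  0.0133  0.0233  0.0004 -0.0013  0.0011]
 [-0.0019  0.0221 -0.0039 -0.0008  0.0013 -0.0011]
 [-0.0017  0.0494 -0.011  -0.0002 -0.001   0.001 ]]
```

```bash
cat >> plan.py <<'E'
import json
def rec():
    o=bot.observe(); open("rec.txt","a").write(json.dumps([o["qpos"].tolist(),o["position"].tolist(),o["tool_rot"].tolist()])+"\n")
E
python3 - <<'E'
from plan import *
rec()
chain([pose([.45,-.20,.28],-.2,0.1)])
E
```

```text
0 1 shift [0.042, 0.094, -0.076] turn [-0.0041, -0.0609, 0.0111] -> [0.45, -0.2, 0.28]
```

Request:
move_arm --moves '[[[0,0.042,0.094,-0.076,-0.004,-0.061,0.011],[0,0.042,0.094,-0.076,-0.004,-0.061,0.011],[0,0.042,0.094,-0.076,-0.004,-0.061,0.011],[0,0.042,0.094,-0.076,-0.004,-0.061,0.011],[0,0.042,0.094,-0.076,-0.004,-0.061,0.011]]]'

```text
clock: 3.2
position: [0.4492, -0.2032, 0.2828]
tool_rot: [3.139, -0.096, -0.205]
force: [0.6, 1.1, -1.3]
grip_width: -0.0001
finger_force: 0.0
```

```bash
python3 -c "
from plan import *
rec();st()"
```

```text
3.2 pos [ 0.4492 -0.2032  0.2828] rot [ 3.139 -0.096 -0.205] q [-0.56  0.38  1.14  1.98 -0.46  0.95 -0.97] F [ 0.6  1.1 -1.3] g -0.0001 0.0
```

Request:
move_arm --moves '[[[0,0,0,0,0.09,0,0],[0,0,0,0,0.09,0,0],[0,0,0,0,0.09,0,0],[0,0,0,0,0.09,0,0],[0,0,0,0,0.09,0,0]]]'

```text
clock: 3.7
position: [0.4495, -0.2017, 0.2816]
tool_rot: [-2.569, -0.102, -0.204]
force: [-0.5, 1.7, -0.2]
grip_width: -0.0001
finger_force: 0.0
```

```bash
python3 -c "
from plan import *
rec();st()"
```

```text
3.7 pos [ 0.4495 -0.2017  0.2816] rot [-2.569 -0.102 -0.204] q [ 0.09  0.5   0.8   1.87 -0.86  1.38 -0.49] F [-0.5  1.7 -0.2] g -0.0001 0.0
```

Request:
move_arm --moves '[[[0,0.1,0,0,-0.09,0,0.05],[0,0.1,0,0,-0.09,0,0.05],[0,0.1,0,0,-0.09,0,0.05],[0,0.1,0,0,-0.09,0,0.05],[0,0.1,0,0,-0.09,0,0.05]]]'

```text
clock: 4.2
position: [0.5482, -0.2191, 0.29]
tool_rot: [-3.133, -0.01, -0.499]
force: [0.4, 1.0, -1.4]
grip_width: 0.0002
finger_force: 0.0
```

```bash
python3 -c "
from plan import *
rec();st()"
cat > k2.py <<'E'
import json
from kin import *
D2=[json.loads(l) for l in open("rec.txt")]+[list(d) for d in data[:3]]
S=[-1,1,-1,1,-1,1,-1];Z=1.5708
def frames(q):
    R=Ro.identity();o=[np.eye(3)]
    for i in range(7): R=R*Ro.from_euler("zyzyzyz"[i],S[i]*q[i]); o.append(R.as_matrix())
    return o
A=np.vstack([np.hstack(frames(q)) for q,_,_ in D2]); y=np.concatenate([x for _,x,_ in D2])
def solve(cols):
    s=np.linalg.lstsq(A[:,cols],y,rcond=None); r=y-A[:,cols]@s[0]; return s[0],np.abs(r).max()
if __name__=="__main__":
    np.set_printoptions(precision=4,suppress=True)
    base=[2,11,17,23]   # z0, z3, z5, z7
    print(solve(base))
    from itertools import combinations
    res=[]
    for k in(1,2,3):
        for c in combinations([i for i in range(24) if i not in base],k):
            s,m=solve(base+list(c)); res.append((m+.001*k,c,s))
    res.sort(key=lambda t:t[0])
    for m,c,s in res[:5]: print(round(m,5),[("xyz"[i%3],i//3) for i in c],s)
E
python3 k2.py
```

```text
4.2 pos [ 0.5482 -0.2191  0.29  ] rot [-3.133 -0.01  -0.499] q [-0.39  0.63  1.08  1.67 -0.61  1.2  -1.23] F [ 0.4  1.  -1.4] g 0.0002 0.0
(array([0.3995, 0.4497, 0.463 , 0.2998]), np.float64(0.05435769189515821))
0.00511 [('y', 2), ('y', 3)] [ 0.3187  0.5316  0.4193  0.3296 -0.0219 -0.0388]
0.00511 [('y', 1), ('y', 3)] [ 0.3187  0.5316  0.4193  0.3296 -0.0219 -0.0388]
0.00511 [('y', 1), ('y', 4)] [ 0.3187  0.5316  0.4193  0.3296 -0.0219 -0.0388]
0.00511 [('y', 2), ('y', 4)] [ 0.3187  0.5316  0.4193  0.3296 -0.0219 -0.0388]
0.00592 [('x', 1), ('y', 1), ('y', 4)] [ 0.32    0.5283  0.4185  0.3282  0.002  -0.0222 -0.0388]
```

```bash
cat > k3.py <<'E'
from k2 import *
cols=[2,11,17,23,4,10]; PV=solve(cols)[0]
def FK(q):
    f=frames(q); x=np.hstack(f)[:,cols]@PV; return x,Ro.from_matrix(f[7])*Ro.from_euler("z",Z)
def ik(p,zdir,q0,spin=None,w=.02,m=.04,R=None):
    """TCP p, tool z along zdir (spin free), or full R; stays near q0"""
    def r(q):
        x,Rq=FK(q); e=[30*(x-p)]
        e.append(5*(Rq.inv()*R).as_rotvec() if R is not None else 5*(Rq.as_matrix()[:,2]-zdir))
        return np.concatenate(e+[w*(q-q0)])
    s=least_squares(r,np.clip(q0,lo+m+.01,hi-m-.01),bounds=(lo+m,hi-m)); x,Rq=FK(s.x)
    err=np.linalg.norm(x-p)+ .1*(np.linalg.norm(Rq.as_matrix()[:,2]-zdir) if R is None else np.linalg.norm((Rq.inv()*R).as_rotvec()))
    return s.x,err
E
cat > k4.py <<'E'
from k3 import *
np.set_printoptions(precision=2,suppress=True)
print(PV)
qc=np.array(D2[-4][0]); print(qc,FK(qc)[0])
yaw=-.124; K=np.array([.510,.011,.08]); rng=np.random.default_rng(0)
for t in(25,30,35):
  for az in(-25,0,25):
    a=yaw+np.radians(az); tt=np.radians(t); zd=np.array([np.sin(tt)*np.cos(a),np.sin(tt)*np.sin(a),-np.cos(tt)])
    p=K+.004*zd+np.array([.006,-.035,0])
    sols=[]
    for k in range(12):
        q0=qc if k==0 else rng.uniform(lo,hi); q,e=ik(p,zd,q0)
        if e<.004: sols.append((np.abs((q-qc)[:6]).max(),q))
    sols.sort(key=lambda s:s[0]); print(t,az,len(sols),[ (round(d,2),q) for d,q in sols[:2]])
E
python3 k4.py
```

```text
[ 0.32  0.53  0.42  0.33 -0.02 -0.04]
[-0.39  0.63  1.08  1.67 -0.61  1.2  -1.23] [ 0.55 -0.22  0.29]
25 -25 7 [(np.float64(2.16), array([ 0.24,  0.61, -0.65,  2.27,  1.55,  0.67, -2.06])), (np.float64(2.16), array([ 0.32,  0.64, -0.76,  2.27,  1.55,  0.74, -2.1 ]))]
25 0 9 [(np.float64(2.39), array([ 0.5 ,  0.63, -0.82,  2.32,  1.79,  0.56, -0.66])), (np.float64(2.41), array([ 0.81,  0.94, -1.33,  2.31,  1.72,  1.  ,  1.56]))]
25 25 6 [(np.float64(2.29), array([ 0.85,  0.8 , -1.13,  2.29,  1.68,  0.55,  1.06])), (np.float64(2.3), array([ 0.9 ,  0.86, -1.21,  2.29,  1.67,  0.64,  1.92]))]
30 -25 9 [(np.float64(2.31), array([ 0.55,  0.87, -1.18,  2.31,  1.7 ,  1.17,  1.05])), (np.float64(2.31), array([ 0.56,  0.89, -1.2 ,  2.31,  1.7 ,  1.19, -0.42]))]
30 0 7 [(np.float64(2.48), array([ 0.8 ,  0.95, -1.32,  2.37,  1.87,  1.05,  0.45])), (np.float64(2.48), array([ 0.79,  0.95, -1.32,  2.37,  1.87,  1.05,  2.48]))]
30 25 9 [(np.float64(2.55), array([ 0.89,  0.82, -1.13,  2.34,  1.95,  0.55,  1.3 ])), (np.float64(2.94), array([ 0.64,  0.64, -0.76,  2.36,  2.33,  0.32,  0.43]))]
35 -25 10 [(np.float64(2.4), array([ 0.43,  0.83, -1.06,  2.36,  1.79,  1.17,  1.38])), (np.float64(2.4), array([ 0.5 ,  0.9 , -1.17,  2.35,  1.79,  1.27,  0.14]))]
35 0 0 []
35 25 7 [(np.float64(2.58), array([ 1.07,  1.15, -1.46,  2.39,  1.97,  0.91,  0.13])), (np.float64(2.58), array([ 1.07,  1.15, -1.46,  2.39,  1.97,  0.91, -0.21]))]
```

```bash
cat > sim.py <<'E'
from k3 import *
def jac(q):
    J=np.zeros((6,7));x,R=FK(q);h=1e-5
    for i in range(7):
        d=q.copy();d[i]+=h;x2,R2=FK(d); J[:3,i]=(x2-x)/h; J[3:,i]=(R2*R.inv()).as_rotvec()/h
    return J
def step(q,p,R,lam=.01,k0=0,qn=None,vmax=.4):
    """go from q to pose by small steps, least-norm"""
    q=q.copy();x0,R0=FK(q);rv=(R0.inv()*R).as_rotvec();n=int(max(np.linalg.norm(p-x0)/.01,np.linalg.norm(rv)/.03,3))
    for k in range(1,n+1):
        pt=x0+(p-x0)*k/n;Rt=R0*Ro.from_rotvec(rv*k/n)
        for _ in range(2):
            x,Rq=FK(q);e=np.r_[pt-x,(Rt*Rq.inv()).as_rotvec()];J=jac(q)
            Ji=J.T@np.linalg.inv(J@J.T+lam**2*np.eye(6)); dq=Ji@e
            if qn is not None: dq+=k0*(np.eye(7)-Ji@J)@(qn-q)
            q=np.clip(q+dq,lo,hi)
    return q
if __name__=="__main__":
    np.set_printoptions(precision=2,suppress=True)
    E=Ro.from_euler; rec=[json.loads(l) for l in open("rec.txt")]
    start=np.array(data[0][0])
    mid=(lo+hi)/2
    seq=[(start,[(data[1][1],data[1][2])],data[1][0]),
     (np.array(data[1][0]),[([.4046,-.164,.215],[3.118,-.38,.047])]+[([.4492,-.1155,.211],[-3.107,-.489,-.039])],data[2][0])]
    seq+=[(np.array(rec[i][0]),[(rec[i+1][1],rec[i+1][2])],rec[i+1][0]) for i in range(3)]
    for nm,kw in(("pinv",{}),("mid.02",dict(k0=.02,qn=mid)),("start.02",dict(k0=.02,qn=start)),("zero",dict(k0=.02,qn=np.array([0,.5,0,1.6,0,1,0])))):
        print(nm)
        for q,w,qe in seq:
            for p,e in w: q=step(q,np.array(p),E("xyz",e),**kw)
            print(q,np.array(qe))
E
python3 sim.py
```

```text
pinv
[ 0.71  0.18 -0.11  1.97 -0.07  0.92 -0.73] [ 0.71  0.18 -0.11  1.97 -0.07  0.92 -0.72]
[ 0.49  0.15 -0.32  2.38 -0.38  0.16 -1.05] [-0.11  0.14  0.34  2.41 -0.93  0.21 -0.5 ]
[-0.61  0.46  1.28  1.98 -0.58  1.   -0.85] [-0.56  0.38  1.14  1.98 -0.46  0.95 -0.97]
[ 0.08  0.5   0.81  1.87 -0.87  1.39 -0.48] [ 0.09  0.5   0.8   1.87 -0.86  1.38 -0.49]
[-0.39  0.64  1.09  1.67 -0.61  1.21 -1.23] [-0.39  0.63  1.08  1.67 -0.61  1.2  -1.23]
mid.02
[ 0.65  0.18 -0.04  1.98 -0.08  0.92 -0.71] [ 0.71  0.18 -0.11  1.97 -0.07  0.92 -0.72]
[ 0.44  0.14 -0.26  2.38 -0.45  0.16 -0.98] [-0.11  0.14  0.34  2.41 -0.93  0.21 -0.5 ]
[-0.44  0.3   0.94  1.98 -0.34  0.92 -1.11] [-0.56  0.38  1.14  1.98 -0.46  0.95 -0.97]
[ 0.32  0.41  0.44  1.86 -0.74  1.27 -0.63] [ 0.09  0.5   0.8   1.87 -0.86  1.38 -0.49]
[-0.11  0.45  0.56  1.65 -0.27  1.1  -1.54] [-0.39  0.63  1.08  1.67 -0.61  1.2  -1.23]
start.02
[ 0.73  0.19 -0.12  1.97 -0.06  0.92 -0.73] [ 0.71  0.18 -0.11  1.97 -0.07  0.92 -0.72]
[ 0.5   0.15 -0.33  2.38 -0.37  0.16 -1.06] [-0.11  0.14  0.34  2.41 -0.93  0.21 -0.5 ]
[-0.49  0.33  1.02  1.98 -0.38  0.93 -1.07] [-0.56  0.38  1.14  1.98 -0.46  0.95 -0.97]
[ 0.37  0.41  0.38  1.86 -0.73  1.25 -0.65] [ 0.09  0.5   0.8   1.87 -0.86  1.38 -0.49]
[-0.08  0.45  0.52  1.65 -0.25  1.1  -1.56] [-0.39  0.63  1.08  1.67 -0.61  1.2  -1.23]
zero
[ 0.44  0.18  0.2   1.99 -0.14  0.92 -0.65] [ 0.71  0.18 -0.11  1.97 -0.07  0.92 -0.72]
[ 0.31  0.14 -0.12  2.39 -0.59  0.16 -0.85] [-0.11  0.14  0.34  2.41 -0.93  0.21 -0.5 ]
[-0.55  0.38  1.13  1.98 -0.46  0.95 -0.98] [-0.56  0.38  1.14  1.98 -0.46  0.95 -0.97]
[ 0.23  0.44  0.58  1.86 -0.79  1.31 -0.58] [ 0.09  0.5   0.8   1.87 -0.86  1.38 -0.49]
[-0.24  0.51  0.78  1.66 -0.4   1.13 -1.42] [-0.39  0.63  1.08  1.67 -0.61  1.2  -1.23]
```

```bash
cat > sim2.py <<'E'
from k3 import *
def rotm(ax,a):
    c,s=np.cos(a),np.sin(a)
    return np.array([[c,-s,0],[s,c,0],[0,0,1]]) if ax=="z" else np.array([[c,0,s],[0,1,0],[-s,0,c]])
RZ=rotm("z",Z); off=np.zeros((8,3)); 
for c,v in zip(cols,PV): off[c//3,c%3]=v
def fj(q):
    R=np.eye(3);x=off[0].copy();o=[];a=[]
    for i in range(7):
        ax="zyzyzyz"[i]; a.append(S[i]*(R[:,2] if ax=="z" else R[:,1])); o.append(x.copy())
        R=R@rotm(ax,S[i]*q[i]); x=x+R@off[i+1]
    a=np.array(a);J=np.vstack([np.cross(a,x-np.array(o)).T,a.T]); return x,R@RZ,J
def step(q,p,R,lam=.01):
    q=q.copy();x0,R0,_=fj(q);rv=Ro.from_matrix(R0.T@R).as_rotvec();n=int(max(np.linalg.norm(p-x0)/.015,np.linalg.norm(rv)/.05,3)); mrg=9
    Rs=R0@Ro.from_rotvec(rv*np.arange(1,n+1)[:,None]/n).as_matrix()
    for k in range(1,n+1):
        pt=x0+(p-x0)*k/n
        for _ in range(2):
            x,Rq,J=fj(q);dR=Rs[k-1]@Rq.T; w=.5*np.array([dR[2,1]-dR[1,2],dR[0,2]-dR[2,0],dR[1,0]-dR[0,1]])
            q=q+J.T@np.linalg.solve(J@J.T+lam**2*np.eye(6),np.r_[pt-x,w])
        mrg=min(mrg,(q-lo).min(),(hi-q).min())
    return q,mrg
E
cat > shoot.py <<'E'
from sim2 import *
import time
from workcell import bot
np.set_printoptions(precision=3,suppress=True)
qc=bot.observe()["qpos"];yaw=-.124;K=np.array([.510,.011,.08]);ey=np.array([-np.sin(yaw),np.cos(yaw),0])
def tool(tilt,az,spin): # tilt dir az (world), spin = yaw of tool x measured in the plane
    return (Ro.from_euler("z",az)*Ro.from_euler("y",-tilt)*Ro.from_euler("z",spin-az)*Ro.from_euler("x",np.pi)).as_matrix()
rng=np.random.default_rng(1);best=[];t0=time.time();n=0
while time.time()-t0<240:
    n+=1
    W=[(rng.uniform([.38,-.38,.28],[.62,0,.45]),rng.uniform(0,.8),rng.uniform(-3.1,3.1),rng.uniform(-2.,2.)) for _ in range(rng.integers(1,4))]
    t=np.radians(rng.uniform(27,31));az=yaw+np.radians(rng.uniform(-15,10));sp=yaw+rng.uniform(-.45,.45)+(np.pi if rng.random()<.5 else 0)
    F=tool(t,az,sp);zd=F[:,2]
    seq=[(p,tool(a,b,c)) for p,a,b,c in W]+[(K-.10*zd-.12*ey+[-.02,0,.06],F),(K+.004*zd-.12*ey,F),(K+.004*zd-.045*ey,F),(K+.004*zd-.003*ey,F)]
    q=qc;m=9
    for p,R in seq:
        q,mm=step(q,p,R);m=min(m,mm)
        if m<.01: break
    if m>.01: best.append((m,W,(t,az,sp),q)); 
best.sort(key=lambda b:-b[0]); print(n,len(best))
for b in best[:4]: print(b)
E
python3 shoot.py
```

```text
24118 0
```

```bash
sed -i 's/(K-.10\*zd-.12\*ey+\[-.02,0,.06\],F),(K+.004\*zd-.12\*ey,F)/(K+.004*zd-.13*ey+[.02,0,.13],F),(K+.004*zd-.13*ey,F)/; s/uniform(-.45,.45)/uniform(-.8,.8)/; s/uniform(27,31)/uniform(26,31)/' shoot.py
cat >> shoot.py <<'E'
# feasibility of each target by direct IK
for sp in(-.8,-.4,0,.4,.8,2.4,2.8,3.14,3.5,3.9):
    F=tool(np.radians(28),yaw,yaw+sp);zd=F[:,2];o=[]
    for p in(K+.004*zd-.13*ey+[.02,0,.13],K+.004*zd-.13*ey,K+.004*zd-.003*ey):
        r=[ik(p,None,rng.uniform(lo,hi),R=Ro.from_matrix(F),w=.002,m=.01) for _ in range(8)]; r.sort(key=lambda s:s[1]); o.append((round(r[0][1],4),r[0][0].round(2).tolist()))
    print(sp,o)
E
sed -i 's/<240/<120/' shoot.py; python3 shoot.py
```

```text
12285 0
-0.8 [(np.float64(0.0), [-0.45, 0.29, 0.67, 2.3, -1.04, 0.22, -1.36]), (np.float64(0.0), [0.88, 0.71, -0.99, 2.38, 1.96, 0.6, 2.09]), (np.float64(0.0), [-0.35, 0.54, 0.14, 2.41, 2.76, 0.28, 0.78])]
-0.4 [(np.float64(0.0), [-0.61, 0.35, 0.89, 2.31, -1.25, 0.31, -0.75]), (np.float64(0.0), [0.4, 0.54, -0.36, 2.4, 2.54, 0.31, 1.81]), (np.float64(0.0), [-0.4, 0.55, 0.2, 2.42, 2.88, 0.28, 1.06])]
0 [(np.float64(0.0), [0.7, 0.29, -0.69, 2.25, 0.89, 0.27, -2.45]), (np.float64(0.0), [-0.01, 0.54, 0.15, 2.42, 3.37, 0.31, 1.32]), (np.float64(0.0), [-0.5, 0.57, 0.32, 2.42, 3.12, 0.28, 1.21])]
0.4 [(np.float64(0.0), [1.04, 0.42, -1.15, 2.24, 1.17, 0.47, -2.28]), (np.float64(0.0), [0.12, 0.53, -0.02, 2.41, 3.09, 0.29, 2.01]), (np.float64(0.0), [-0.5, 0.57, 0.33, 2.42, 3.13, 0.28, 1.6])]
0.8 [(np.float64(0.0), [0.62, 0.27, -0.6, 2.25, 0.82, 0.24, -1.58]), (np.float64(0.0), [0.95, 0.77, -1.11, 2.37, 1.91, 0.69, -2.51]), (np.float64(0.0), [-0.5, 0.57, 0.33, 2.42, 3.13, 0.28, 2.0])]
2.4 [(np.float64(0.0), [-0.61, 0.35, 0.89, 2.31, -1.25, 0.31, 2.05]), (np.float64(0.0), [1.12, 1.05, -1.44, 2.37
[... 170 characters left out ...]
), [0.5, 0.55, -0.49, 2.39, 2.37, 0.35, -1.09]), (np.float64(0.0), [-0.48, 0.56, 0.3, 2.42, 3.07, 0.28, -2.23])]
3.14 [(np.float64(0.0), [1.08, 0.45, -1.21, 2.23, 1.2, 0.5, 0.44]), (np.float64(0.0), [1.11, 1.04, -1.43, 2.37, 1.82, 1.03, 0.03]), (np.float64(0.0), [0.55, 0.73, -1.03, 2.37, 1.85, 0.78, -0.47])]
3.5 [(np.float64(0.0), [0.43, 0.25, -0.38, 2.26, 0.61, 0.19, 1.32]), (np.float64(0.0), [1.07, 0.94, -1.32, 2.37, 1.84, 0.9, 0.33]), (np.float64(0.0), [0.55, 0.74, -1.04, 2.37, 1.85, 0.8, -0.1])]
3.9 [(np.float64(0.0), [1.22, 0.65, -1.49, 2.23, 1.33, 0.76, 1.11]), (np.float64(0.0), [0.61, 0.58, -0.63, 2.39, 2.22, 0.4, 0.18]), (np.float64(0.0), [0.52, 0.71, -0.99, 2.37, 1.86, 0.75, 0.27])]
```

```bash
cat > shoot2.py <<'E'
from sim2 import *
import time,pickle
from workcell import bot
np.set_printoptions(precision=3,suppress=True)
qc=bot.observe()["qpos"];yaw=-.124;K=np.array([.510,.011,.08]);ey=np.array([-np.sin(yaw),np.cos(yaw),0])
def tool(tilt,az,spin): return (Ro.from_euler("z",az)*Ro.from_euler("y",-tilt)*Ro.from_euler("z",spin-az)*Ro.from_euler("x",np.pi)).as_matrix()
rng=np.random.default_rng(2);G=[]
t0=time.time()
# stage 1: goal families, backward from the push pose
while time.time()-t0<60:
    t=np.radians(rng.uniform(27,31));az=yaw+np.radians(rng.uniform(-12,8));sp=yaw+np.pi+rng.uniform(-.5,.8); F=tool(t,az,sp);zd=F[:,2]
    q,e=ik(K+.004*zd-.003*ey,None,np.array([.55,.73,rng.uniform(-1.3,-.5),2.37,1.85,.78,0]),R=Ro.from_matrix(F),w=.002,m=.03)
    if e>.002: continue
    m=9;qs=[q]
    for p in(K+.004*zd-.05*ey,K+.004*zd-.13*ey,K+.004*zd-.13*ey+[.02,0,.15]):
        q,mm=step(q,p,F);m=min(m,mm);qs.append(q)
    G.append((m,(t,az,sp),qs))
G.sort(key=lambda g:-g[0]);print(len(G));[print(round(g[0],3),np.array(g[1]),g[2][0],g[2][2],g[2][3]) for g in G[:3]]
G=[g for g in G if g[0]>.015][:10]
# stage 2: waypoints qc -> qE
best=(9,);t0=time.time();n=0
def run(W,g):
    q=qc;m=9
    for p,R in W+[fj(g[2][3])[:2]]:
        if p[2]<.2: return 9,m,q
        q,mm=step(q,p,R);m=min(m,mm)
        if m<-.05: return 9,m,q
    return np.linalg.norm(q-g[2][3])+10*max(0,.02-m),m,q
def mk(Q): return [fj(x)[:2] for x in Q]
while time.time()-t0<200 and G:
    n+=1
    if best[0]<9 and rng.random()<.6: Q=[x+rng.normal(0,.12,7) for x in best[1]];g=best[2]
    else:
        g=G[rng.integers(len(G))];k=rng.integers(1,4);Q=[qc+(g[2][3]-qc)*(i+1)/(k+1)+rng.normal(0,.4,7) for i in range(k)]
    Q=[np.clip(x,lo+.05,hi-.05) for x in Q]
    s,m,q=run(mk(Q),g)
    if s<best[0]: best=(s,Q,g,m,q)
print(n,best); pickle.dump(best,open("best.pkl","wb"))
for p,R in mk(best[1]): print(p,np.degrees(np.arccos(-R[2,2])))
E
python3 shoot2.py
```

```text
797
0.063 [ 0.472 -0.01   2.823] [ 0.707  0.845 -1.214  2.357  1.812  0.865 -0.531] [ 1.017  0.797 -1.141  2.35   1.848  0.639 -0.265] [ 1.22   0.495 -1.354  2.189  1.046  0.56   0.426]
0.063 [ 0.477 -0.317  2.68 ] [ 0.57   0.837 -1.185  2.334  1.725  1.023 -0.687] [ 0.891  0.792 -1.138  2.365  1.825  0.832 -0.48 ] [ 1.096  0.469 -1.333  2.201  1.189  0.699  0.088]
0.063 [ 0.473 -0.333  2.741] [ 0.475  0.742 -1.035  2.332  1.717  0.892 -0.665] [ 0.774  0.694 -0.966  2.366  1.853  0.699 -0.497] [ 0.937  0.35  -1.088  2.202  1.065  0.557  0.24 ]
15534 (np.float64(0.00041068636284717196), [array([ 1.682,  0.615,  0.532,  1.915, -0.187,  1.827, -1.426]), array([ 0.282,  1.147, -0.53 ,  2.179, -0.081,  1.751, -0.128])], (np.float64(0.06277356062174588), (np.float64(0.4726081729452335), np.float64(-0.028682172052264032), 2.668024270238923), [array([ 0.716,  0.869, -1.244,  2.356,  1.804,  0.907, -0.674]), array([ 0.838,  0.852, -1.229,  2.367,  1.827,  0.833, -0.588]), array([ 1.033,  0.823, -1.18 ,  2.352,  1.838,  0.686, -0.403]), array([ 1.236,  0.525, -1.4  ,  2.19 ,  1.096,  0.605,  0.226])]), np.float64(0.024627113562025738), array([ 1.236,  0.525, -1.4  ,  2.19 ,  1.095,  0.605,  0.226]))
[-0.136 -0.214  0.309] 64.1549597012576
[ 0.1   -0.005  0.25 ] 107.72046664975731
```

```bash
sed -i 's/        if p\[2\]<.2: return 9,m,q/        if p[2]<.21 or p[2]>.6 or np.hypot(*p[:2])<.36 or p[0]<.1 or p[1]>.15 or p[1]<-.6 or R[2,2]>-.5 or (p[0]>.5 and abs(p[1]+.32)<.15 and p[2]<.25): return 9,m,q/; s/time()-t0<60/time()-t0<30/; s/print(n,best)/print(n,best[0],best[3],best[2][1],best[4])/' shoot2.py; python3 shoot2.py
```

```text
421
0.063 [ 0.473 -0.333  2.741] [ 0.475  0.742 -1.035  2.332  1.717  0.892 -0.665] [ 0.774  0.694 -0.966  2.366  1.853  0.699 -0.497] [ 0.937  0.35  -1.088  2.202  1.065  0.557  0.24 ]
0.063 [ 0.472 -0.017  2.825] [ 0.697  0.834 -1.199  2.357  1.814  0.855 -0.538] [ 1.005  0.786 -1.124  2.352  1.856  0.628 -0.277] [ 1.206  0.478 -1.331  2.19   1.032  0.543  0.438]
0.061 [ 0.473 -0.031  2.676] [ 0.696  0.841 -1.208  2.357  1.812  0.873 -0.686] [ 1.007  0.794 -1.136  2.354  1.856  0.648 -0.427] [ 1.208  0.484 -1.342  2.192  1.053  0.556  0.267]
68519 1.0337026249792516 0.02337222774989936 (np.float64(0.4713874048706868), np.float64(-0.005526247709358084), 2.744264173282188) [ 0.631  0.238 -0.551  2.21   0.271  0.267  1.051]
[ 0.726 -0.591  0.478] 58.35776839367626
```

```bash
python3 - <<'E'
s=open('shoot2.py').read()
s=s.replace("[:10]","").replace("rng.uniform(-1.3,-.5)","rng.uniform(-1.4,.2)").replace("R[2,2]>-.5","R[2,2]>-.2")
a=s.index("while time.time()-t0<200"); b=s.index("print(n,best[0]")
s=s[:a]+'''
print(len(G),sorted(round(g[2][3][2],2) for g in G)[-3:])
allb=[]
while time.time()-t0<300:
    cur=(9,);it=0;last=0
    while it-last<400 and time.time()-t0<300:
        it+=1;n+=1
        if cur[0]<9 and it>60:
            Q=[x.copy() for x in cur[1]];g=cur[2];sg=rng.choice([.05,.15,.4])
            u=rng.random()
            if u<.15 and len(Q)<5: Q.insert(rng.integers(len(Q)+1),Q[rng.integers(len(Q))].copy())
            for i in range(len(Q)):
                if rng.random()<.6: Q[i]=Q[i]+rng.normal(0,sg,7)
            if rng.random()<.2: g=G[rng.integers(len(G))]
        else:
            g=G[rng.integers(len(G))];k=rng.integers(1,5);Q=[qc+(g[2][3]-qc)*(i+1)/(k+1)+rng.normal(0,.4,7) for i in range(k)]
        Q=[np.clip(x,lo+.05,hi-.05) for x in Q]
        sc,m,q=run(mk(Q),g)
        if sc<cur[0]-.002: cur=(sc,Q,g,m,q);last=it
    allb.append(round(cur[0],2))
    if cur[0]<best[0]: best=cur
    if best[0]<.1: break
print(allb)
'''+s[b:]
open('shoot3.py','w').write(s)
E
OMP_NUM_THREADS=1 python3 shoot3.py
```

```text
433
0.062 [ 0.472 -0.017  2.825] [ 0.69   0.826 -1.188  2.357  1.816  0.844 -0.543] [ 0.996  0.777 -1.11   2.352  1.862  0.616 -0.286] [ 1.197  0.467 -1.313  2.19   1.017  0.53   0.45 ]
0.061 [ 0.473 -0.011  3.109] [ 0.662  0.79  -1.134  2.359  1.83   0.791 -0.287] [ 0.958  0.74  -1.046  2.353  1.892  0.56  -0.046] [ 1.152  0.421 -1.231  2.191  0.943  0.472  0.799]
0.061 [ 0.473 -0.031  2.676] [ 0.683  0.824 -1.185  2.358  1.816  0.85  -0.698] [ 0.99   0.776 -1.108  2.354  1.867  0.624 -0.445] [ 1.189  0.461 -1.305  2.192  1.024  0.528  0.291]
237 [np.float64(-0.39), np.float64(-0.36), np.float64(-0.35)]
[np.float64(0.0)]
920 0.0020629956030595916 0.10950994193217609 (np.float64(0.515618220229448), np.float64(-0.2809458359759949), 3.105447033356728) [ 0.351  0.204 -0.358  2.263  0.837  0.27   0.786]
[ 0.442 -0.245  0.449] 70.4676366974792
[ 0.644 -0.595  0.409] 56.458643797441624
[ 0.419 -0.321  0.572] 39.53389750724668
[ 0.268 -0.411  0.502] 72.16022977747525
[0.689 0.055 0.273] 59.38618612640672
```

```bash
cat > go.py <<'E'
import pickle,sys
from sim2 import *
from plan import chain,st,rec
from workcell import bot
np.set_printoptions(precision=3,suppress=True)
b=pickle.load(open("best.pkl","rb")); W=[fj(x)[:2] for x in b[1]]+[fj(x)[:2] for x in b[2][2][::-1]]
k0=int(sys.argv[1]); q=bot.observe()["qpos"];st();print("goal margin",b[2][0])
for i in range(k0,len(W)):
    q,m=step(q,*W[i]); R=np.eye(3);
    for j in range(4):
        R=R@rotm("zyzyzyz"[j],S[j]*q[j])
        if j==2: el=off[0]+R@(off[3])
    x,Rt,_=fj(q); print(i,x,"tilt z",Rt[:,2],"q",q,"m",round(m,3),"elbow",el,"wrist",x-off[7][2]*Rt[:,2])
chain([(W[i][0],Ro.from_matrix(W[i][1])) for i in range(k0,min(k0+int(sys.argv[2]),len(W)))])
E
python3 go.py 0 2
```

```text
4.2 pos [ 0.548 -0.219  0.29 ] rot [-3.133 -0.01  -0.499] q [-0.39  0.63  1.08  1.67 -0.61  1.2  -1.23] F [ 0.4  1.  -1.4] g 0.0002 0.0
goal margin 0.015664233392720828
0 [ 0.442 -0.245  0.449] tilt z [-0.209 -0.919 -0.334] q [-0.709  0.412  0.639  1.913  0.908  1.474  0.374] m 0.208 elbow [0.166 0.101 0.815] wrist [0.511 0.058 0.559]
1 [ 0.644 -0.595  0.409] tilt z [ 0.01  -0.833 -0.553] q [0.115 0.7   0.485 1.305 0.769 0.861 1.112] m 0.488 elbow [ 0.322 -0.072  0.737] wrist [ 0.641 -0.32   0.591]
2 [ 0.419 -0.321  0.572] tilt z [ 0.62   0.142 -0.771] q [ 0.53  -0.01   0.37   1.638 -0.647  1.246  0.697] m 0.29 elbow [-0.035 -0.021  0.85 ] wrist [ 0.214 -0.368  0.826]
3 [ 0.268 -0.411  0.502] tilt z [-0.421 -0.854 -0.306] q [0.09  0.148 0.086 2.038 1.145 1.604 0.834] m 0.298 elbow [ 0.071 -0.045  0.845] wrist [ 0.406 -0.13   0.603]
4 [0.689 0.055 0.273] tilt z [ 0.754 -0.414 -0.509] q [-0.279  0.494 -0.336  2.064  1.708  0.992  0.671] m 0.264 elbow [0.263 0.037 0.781] wrist [0.44  0.192 0.441]
5 [ 0.516 -0.119  0.227] tilt z [ 0.474 -0.137 -0.87 ] q [ 0.351  0.204 -0.358  2.263  0.83
[... 538 characters left out ...]
27 elbow [ 0.3   -0.066  0.754] wrist [0.355 0.053 0.363]
0 1 shift [-0.016, 0.014, -0.032] turn [-0.021, -0.0502, -0.0761] -> [0.527, -0.224, 0.322]
0 2 shift [-0.03, 0.007, -0.023] turn [-0.021, -0.0502, -0.0761] -> [0.506, -0.229, 0.354]
0 3 shift [-0.036, -0.007, -0.012] turn [-0.021, -0.0502, -0.0761] -> [0.485, -0.235, 0.385]
0 4 shift [-0.031, -0.022, -0.004] turn [-0.021, -0.0502, -0.0761] -> [0.463, -0.24, 0.417]
0 5 shift [-0.018, -0.034, 0.001] turn [-0.021, -0.0502, -0.0761] -> [0.442, -0.245, 0.449]
1 1 shift [-0.134, 0.043, 0.147] turn [-0.0251, -0.0054, -0.0129] -> [0.543, -0.42, 0.429]
1 2 shift [-0.131, 0.009, 0.155] turn [-0.0251, -0.0054, -0.0129] -> [0.644, -0.595, 0.409]
```

```bash
cat > shoot4.py <<'E'
import pickle,time
from sim2 import *
from workcell import bot
np.set_printoptions(precision=3,suppress=True)
qc=bot.observe()["qpos"];yaw=-.124;K=np.array([.510,.011,.08]);ey=np.array([-np.sin(yaw),np.cos(yaw),0])
def tool(tilt,az,spin): return (Ro.from_euler("z",az)*Ro.from_euler("y",-tilt)*Ro.from_euler("z",spin-az)*Ro.from_euler("x",np.pi)).as_matrix()
def goal(g):
    F=tool(*g);zd=F[:,2]; return [(K+.004*zd-.13*ey+[.03,0,.15],F),(K+.004*zd-.13*ey,F),(K+.004*zd-.05*ey,F),(K+.004*zd,F)]
def score(W,g):
    q=qc;m=9;rot=0;seq=[]
    for p,a,b,c in W:
        if p[2]<.25 or p[2]>.6 or np.hypot(*p[:2])<.36 or p[0]<.1 or p[1]>.15 or p[1]<-.6 or abs(a)>1.25: return -9
        seq.append((p,tool(a,b,c)))
    R0=fj(q)[1]
    for p,R in seq+goal(g):
        rot+=np.arccos(np.clip((np.trace(R0.T@R)-1)/2,-1,1));R0=R
        q,mm=step(q,p,R);m=min(m,mm)
        if m<-1.5 or not np.isfinite(m): return -9
    return min(m,.06)-.01*rot
rng=np.random.default_rng(5)
def rg(): return np.array([rng.uniform(.46,.52),yaw+rng.uniform(-.2,.15),yaw+rng.choice([0,np.pi,-np.pi])+rng.uniform(-.7,.7)])
def rw(): return (rng.uniform([.38,-.4,.27],[.65,.05,.45]),rng.uniform(0,1.2),rng.uniform(-3.1,3.1),rng.uniform(-3.1,3.1))
best=(-9,);t0=time.time();runs=[]
b=pickle.load(open("best.pkl","rb"))
def topar(x):
    p,R,_=fj(x);z=R[:,2];a=np.arccos(-z[2]);az=np.arctan2(z[1],z[0]);M=(Ro.from_euler("z",az)*Ro.from_euler("y",-a)).as_matrix().T@R@Ro.from_euler("x",np.pi).as_matrix().T
    return (p,a,az,az+np.arctan2(M[1,0],M[0,0]))
first=True
while time.time()-t0<330:
    if first: W=[topar(x) for x in b[1]];g=np.array(b[2][1]);cur=(score(W,g),W,g);first=False
    else: cur=max(((lambda W,g:(score(W,g),W,g))([rw() for _ in range(rng.integers(1,4))],rg()) for _ in range(150)),key=lambda c:c[0])
    if cur[0]<-3: continue
    fail=0
    while fail<250 and time.time()-t0<330:
        s=rng.choice([.02,.1,.3]);W=[(p+rng.normal(0,.1*s*3,3),abs(a+rng.normal(0,s)),bb+rng.normal(0,s),c+rng.normal(0,s)) if rng.random()<.7 else (p,a,bb,c) for p,a,bb,c in cur[1]]
        if len(W)>1 and rng.random()<.08: W.pop(rng.integers(len(W)))
        g=cur[2]+rng.normal(0,.02,3)*[1,1,5]; g[0]=np.clip(g[0],.46,.52);g[1]=np.clip(g[1],yaw-.22,yaw+.15)
        d=(g[2]-yaw+np.pi/2)%np.pi-np.pi/2
        if abs(d)>.75: continue
        sc=score(W,g)
        if sc>cur[0]+1e-4: cur=(sc,W,g);fail=0
        else: fail+=1
    runs.append(round(cur[0],3))
    if cur[0]>best[0]: best=cur
print(runs);print(best)
q=qc
for p,R in [(w[0],tool(*w[1:])) for w in best[1]]+goal(best[2]):
    q,m=step(q,p,R);print(p,R[:,2],q,round(m,3))
pickle.dump([(w[0],tool(*w[1:])) for w in best[1]]+goal(best[2]),open("W.pkl","wb"))
E
OMP_NUM_THREADS=1 python3 shoot4.py
```

```text
[np.float64(-0.417), np.float64(-0.417), np.float64(-0.417), np.float64(-0.417), np.float64(-0.418), np.float64(-0.42), np.float64(-0.417), np.float64(-0.417), np.float64(-0.416), np.float64(-0.212), np.float64(-0.417), np.float64(-0.416), np.float64(-0.418), np.float64(-0.416), np.float64(-0.417), np.float64(-0.416), np.float64(-0.434), np.float64(-0.417), np.float64(-0.417), np.float64(-0.417), np.float64(-0.416), np.float64(-0.423), np.float64(0.011), np.float64(-0.417), np.float64(-0.418), np.float64(-0.417), np.float64(-0.417), np.float64(-0.417), np.float64(0.017), np.float64(-0.417), np.float64(-0.417), np.float64(-0.429)]
(np.float64(0.016700575123310545), [(array([ 0.57 , -0.406,  0.381]), 0.9166006950457621, 0.25435065314666727, 2.4786348603572126), (array([0.352, 0.083, 0.313]), 0.3525756111557837, 0.5308481670978599, 1.950511494068245)], array([ 0.46 , -0.344,  2.28 ]))
[ 0.57  -0.406  0.381] [ 0.768  0.2   -0.609] [ 1.1    0.421 -0.311  1.716 -1.004  0.815  2.398] 0.092
[0.352 0.083 0.313] [ 0.298  0.175 -0.938] [ 0.727 -0.235 -0.843  2.291 -0.474  0.731  0.561] 0.065
[ 0.526 -0.119  0.226] [ 0.418 -0.15  -0.896] [ 0.625  0.273 -0.703  2.181  0.861  0.447 -0.045] 0.094
[ 0.496 -0.119  0.076] [ 0.418 -0.15  -0.896] [ 0.494  0.567 -0.59   2.368  1.955  0.468 -1.133] 0.062
[ 0.505 -0.039  0.076] [ 0.418 -0.15  -0.896] [ 0.317  0.581 -0.642  2.358  1.81   0.572 -1.187] 0.06
[0.512 0.01  0.076] [ 0.418 -0.15  -0.896] [ 0.21   0.598 -0.67   2.331  1.717  0.633 -1.206] 0.079
```

```bash
nproc
python3 - <<'E'
s=open('shoot4.py').read()
s=s.replace("default_rng(5)","default_rng(int(sys.argv[1]))").replace("import pickle,time","import pickle,time,sys").replace("<330","<75").replace("abs(d)>.75","abs(d)>(.3+.5*max(0,1-(time.time()-t0)/40))")
s=s.replace("np.clip(g[0],.46,.52)","np.clip(g[0],.46+.025*min(1,(time.time()-t0)/40),.53)").replace("np.clip(g[1],yaw-.22,yaw+.15)","np.clip(g[1],yaw-.15,yaw+.12)")
s=s.replace("if first: W=[topar(x) for x in b[1]];g=np.array(b[2][1]);","if first: W=[(np.array([.57,-.406,.381]),.917,.254,2.479),(np.array([.352,.083,.313]),.353,.531,1.95)];g=np.array([.46,-.27,2.4]);")
s=s.replace("first=False","first=True").replace("while fail<250","while fail<2500")
s=s.replace("        if sc>cur[0]+1e-4","        e=time.time()-t0\n        if e-last>4: last=e;cur=(-8,cur[1],cur[2])\n        if sc>cur[0]+1e-4").replace("    fail=0\n","    fail=0;last=0\n",1)
s=s.replace('"W.pkl"','f"W{sys.argv[1]}.pkl"').replace("print(runs);print(best)","print(runs[-1:],best[2],len(best[1]))")
a=s.index("q=qc\nfor p,R in [(w"); s=s[:a]+s[s.index("pickle.dump("):]
open('shoot5.py','w').write(s)
E
for i in 1 2 3 4 5 6 7 8; do OMP_NUM_THREADS=1 python3 shoot5.py $i & done; wait
```

```text
4
this script no longer has the robot
this script no longer has the robot
this script no longer has the robot
this script no longer has the robot
this script no longer has the robot
this script no longer has the robot
[np.float64(-0.478)] [ 0.485 -0.274  2.724] 1
[np.float64(-0.478)] [ 0.485 -0.274  2.727] 1Exception ignored in: <_io.TextIOWrapper mode='rw' encoding='UTF-8'>
Traceback (most recent call last):
BrokenPipeError: [Errno 32] Broken pipe
Exception ignored in: <_io.TextIOWrapper mode='rw' encoding='UTF-8'>
Traceback (most recent call last):
BrokenPipeError: [Errno 32] Broken pipe
Exception ignored in: <_io.TextIOWrapper mode='rw' encoding='UTF-8'>
Traceback (most recent call last):
BrokenPipeError: [Errno 32] Broken pipe
Exception ignored in: <_io.TextIOWrapper mode='rw' encoding='UTF-8'>
Traceback (most recent call last):
BrokenPipeError: [Errno 32] Broken pipe
Exception ignored in: <_io.TextIOWrapper mode='rw' encoding='UTF-8'>
Traceback (most recent call last):
BrokenPipeError: [Errno 32] Broken pipe
```

```bash
cat > s6.py <<'E'
import pickle
from sim2 import *
from workcell import bot
qc=bot.observe()["qpos"]
np.set_printoptions(precision=3,suppress=True)
yaw=-.124;K=np.array([.510,.011,.08]);ey=np.array([-np.sin(yaw),np.cos(yaw),0])
def tool(tilt,az,spin): return (Ro.from_euler("z",az)*Ro.from_euler("y",-tilt)*Ro.from_euler("z",spin-az)*Ro.from_euler("x",np.pi)).as_matrix()
def goal(g,a=.003):
    F=tool(*g);zd=F[:,2]; return [(K+a*zd-.13*ey+[.03,0,.15],F),(K+a*zd-.13*ey,F),(K+a*zd-.05*ey,F),(K+a*zd,F)]
W=pickle.load(open("W.pkl","rb"))
if __name__=="__main__":
    q=qc
    for w in W[:3]: q,m=step(q,*w)
    qE=q;res=[]
    for t in(.46,.475,.49,.505,.52):
      for az in(-.12,-.06,0,.06):
        for sp in(-.7,-.5,-.3,-.1,0,.1,.3):
            q=qE;m=9
            for w in goal((t,yaw+az,yaw+np.pi+sp)):
                q,mm=step(q,*w);m=min(m,mm)
            res.append((round(m,3),t,az,sp))
    res.sort(key=lambda r:-r[0]);print(res[:6]);print([r for r in res if r[1]>=.49][:4],[r for r in res if abs(r[3])<.2][:6])
E
python3 s6.py
python3 - <<'E'
import sys; sys.path.insert(0,'.')
from s6 import *
from plan import chain
chain([(p,Ro.from_matrix(R)) for p,R in W[:3]])
E
```

```text
[(np.float64(0.061), 0.46, -0.12, 0.3), (np.float64(0.061), 0.46, 0.06, 0.3), (np.float64(0.06), 0.46, -0.12, 0.1), (np.float64(0.06), 0.46, -0.06, 0.3), (np.float64(0.06), 0.46, 0, 0.3), (np.float64(0.059), 0.46, -0.12, -0.1)]
[(np.float64(0.04), 0.49, 0.06, 0.3), (np.float64(0.039), 0.49, -0.12, 0.3), (np.float64(0.038), 0.49, -0.12, 0), (np.float64(0.038), 0.49, -0.12, 0.1)] [(np.float64(0.06), 0.46, -0.12, 0.1), (np.float64(0.059), 0.46, -0.12, -0.1), (np.float64(0.059), 0.46, -0.12, 0), (np.float64(0.059), 0.46, -0.06, 0.1), (np.float64(0.058), 0.46, -0.06, 0), (np.float64(0.058), 0.46, 0, 0)]
0 1 shift [0.022, 0.031, -0.018] turn [-0.028, 0.031, -0.0857] -> [0.553, -0.256, 0.308]
0 2 shift [0.005, 0.04, -0.009] turn [-0.028, 0.031, -0.0857] -> [0.557, -0.294, 0.327]
0 3 shift [-0.016, 0.039, -0.003] turn [-0.028, 0.031, -0.0857] -> [0.561, -0.331, 0.345]
0 4 shift [-0.033, 0.025, -0.002] turn [-0.028, 0.031, -0.0857] -> [0.565, -0.368, 0.363]
0 5 shift [-0.041, 0.006, -0.007] turn [-0.028, 0.031, -0.0857] -> [0.57, -0.406, 0.381]
1 1 shift [0.162, 0.079, -0.009] turn [0.0269, 0.0161, 0.0295] -> [0.497, -0.243, 0.359]
1 2 shift [0.174, 0.046, -0.003] turn [0.0269, 0.0161, 0.0295] -> [0.425, -0.08, 0.336]
1 3 shift [0.179, 0.014, 0.01] turn [0.0269, 0.0161, 0.0295] -> [0.352, 0.083, 0.313]
2 1 shift [-0.128, 0.027, 0.049] turn [0.0047, -0.0277, -0.0309] -> [0.439, -0.018, 0.27]
2 2 shift [-0.121, 0.004, 0.07] turn [0.0047, -0.0277, -0.0309] -> [0.526, -0.119, 0.226]
```

Request:
move_arm --moves '[[[0,0.022,0.031,-0.018,-0.028,0.031,-0.0857],[0,0.022,0.031,-0.018,-0.028,0.031,-0.0857],[0,0.022,0.031,-0.018,-0.028,0.031,-0.0857],[0,0.022,0.031,-0.018,-0.028,0.031,-0.0857],[0,0.022,0.031,-0.018,-0.028,0.031,-0.0857]]]'

```text
clock: 4.7
position: [0.5506, -0.2578, 0.308]
tool_rot: [2.927, -0.154, 0.06]
force: [0.7, 1.2, -0.2]
grip_width: 0.0001
finger_force: 0.0
```

Request:
move_arm --moves '[[[0,0.005,0.04,-0.009,-0.028,0.031,-0.0857],[0,0.005,0.04,-0.009,-0.028,0.031,-0.0857],[0,0.005,0.04,-0.009,-0.028,0.031,-0.0857],[0,0.005,0.04,-0.009,-0.028,0.031,-0.0857],[0,0.005,0.04,-0.009,-0.028,0.031,-0.0857]]]'

```text
clock: 5.2
position: [0.5547, -0.2952, 0.3262]
tool_rot: [2.657, -0.153, 0.635]
force: [0.6, -0.4, -0.3]
grip_width: -0.0003
finger_force: 0.0
```

Request:
move_arm --moves '[[[0,-0.016,0.039,-0.003,-0.028,0.031,-0.0857],[0,-0.016,0.039,-0.003,-0.028,0.031,-0.0857],[0,-0.016,0.039,-0.003,-0.028,0.031,-0.0857],[0,-0.016,0.039,-0.003,-0.028,0.031,-0.0857],[0,-0.016,0.039,-0.003,-0.028,0.031,-0.0857]]]'

```text
clock: 5.7
position: [0.561, -0.3327, 0.3447]
tool_rot: [2.43, -0.008, 1.191]
force: [1.0, -0.1, -0.2]
grip_width: -0.0
finger_force: 0.0
```

Request:
move_arm --moves '[[[0,-0.033,0.025,-0.002,-0.028,0.031,-0.0857],[0,-0.033,0.025,-0.002,-0.028,0.031,-0.0857],[0,-0.033,0.025,-0.002,-0.028,0.031,-0.0857],[0,-0.033,0.025,-0.002,-0.028,0.031,-0.0857],[0,-0.033,0.025,-0.002,-0.028,0.031,-0.0857]]]'

```text
clock: 6.2
position: [0.5655, -0.3698, 0.3621]
tool_rot: [2.335, 0.16, 1.586]
force: [0.5, -0.1, -0.6]
grip_width: -0.0001
finger_force: 0.0
```

Request:
move_arm --moves '[[[0,-0.041,0.006,-0.007,-0.028,0.031,-0.0857],[0,-0.041,0.006,-0.007,-0.028,0.031,-0.0857],[0,-0.041,0.006,-0.007,-0.028,0.031,-0.0857],[0,-0.041,0.006,-0.007,-0.028,0.031,-0.0857],[0,-0.041,0.006,-0.007,-0.028,0.031,-0.0857]]]'

```text
clock: 6.7
position: [0.5639, -0.4105, 0.3768]
tool_rot: [2.315, 0.425, 2.116]
force: [0.1, 0.2, -1.2]
grip_width: -0.0003
finger_force: 0.0
```

```bash
cat > s7.py <<'E'
import sys
from s6 import *
from plan import chain,st
st();k=int(sys.argv[1]);q=qc;g=goal((.49,yaw,yaw+np.pi));V=W[:3]+g
for w in V[k:]:
    q,m=step(q,*w);print(w[0],q,round(m,3))
chain([(p,Ro.from_matrix(R)) for p,R in V[k:k+int(sys.argv[2])]])
E
python3 s7.py 1 2
```

```text
6.7 pos [ 0.564 -0.41   0.377] rot [2.315 0.425 2.116] q [ 1.03  0.39 -0.22  1.76 -1.07  0.78  2.3 ] F [ 0.1  0.2 -1.2] g -0.0003 0.0
[0.352 0.083 0.313] [ 0.628 -0.222 -0.772  2.293 -0.433  0.719  0.51 ] 0.078
[ 0.526 -0.119  0.226] [ 0.551  0.259 -0.614  2.184  0.817  0.424 -0.007] 0.106
[ 0.525 -0.118  0.227] [ 0.816  0.289 -0.833  2.202  0.807  0.341  0.788] 0.181
[ 0.495 -0.118  0.077] [ 0.69   0.605 -0.73   2.386  2.133  0.445 -0.477] 0.012
[ 0.505 -0.039  0.077] [ 0.502  0.619 -0.782  2.393  2.001  0.568 -0.553] 0.035
[0.511 0.011 0.077] [ 0.383  0.633 -0.808  2.375  1.913  0.635 -0.585] 0.041
0 1 shift [0.17, 0.056, -0.018] turn [0.0263, 0.0166, 0.021] -> [0.493, -0.246, 0.356]
0 2 shift [0.177, 0.031, -0.007] turn [0.0263, 0.0166, 0.021] -> [0.423, -0.081, 0.334]
0 3 shift [0.18, 0.008, 0.008] turn [0.0263, 0.0166, 0.021] -> [0.352, 0.083, 0.313]
1 1 shift [-0.128, 0.027, 0.049] turn [0.0047, -0.0277, -0.0309] -> [0.439, -0.018, 0.27]
1 2 shift [-0.121, 0.004, 0.07] turn [0.0047, -0.0277, -0.0309] -> [0.526, -0.119, 0.226]
```

Request:
move_arm --moves '[[[0,0.17,0.056,-0.018,0.0263,0.0166,0.021],[0,0.17,0.056,-0.018,0.0263,0.0166,0.021],[0,0.17,0.056,-0.018,0.0263,0.0166,0.021],[0,0.17,0.056,-0.018,0.0263,0.0166,0.021],[0,0.17,0.056,-0.018,0.0263,0.0166,0.021]]]'

```text
clock: 7.2
position: [0.4924, -0.2389, 0.355]
tool_rot: [2.474, 0.257, 2.09]
force: [0.9, -0.5, -0.0]
grip_width: 0.0001
finger_force: 0.0
```

Request:
move_arm --moves '[[[0,0.177,0.031,-0.007,0.0263,0.0166,0.021],[0,0.177,0.031,-0.007,0.0263,0.0166,0.021],[0,0.177,0.031,-0.007,0.0263,0.0166,0.021],[0,0.177,0.031,-0.007,0.0263,0.0166,0.021],[0,0.177,0.031,-0.007,0.0263,0.0166,0.021]]]'

```text
clock: 7.7
position: [0.4213, -0.0766, 0.3324]
tool_rot: [2.631, 0.099, 2.036]
force: [0.2, -0.2, -0.8]
grip_width: 0.0001
finger_force: 0.0
```

Request:
move_arm --moves '[[[0,0.18,0.008,0.008,0.0263,0.0166,0.021],[0,0.18,0.008,0.008,0.0263,0.0166,0.021],[0,0.18,0.008,0.008,0.0263,0.0166,0.021],[0,0.18,0.008,0.008,0.0263,0.0166,0.021],[0,0.18,0.008,0.008,0.0263,0.0166,0.021]]]'

```text
clock: 8.2
position: [0.3497, 0.0881, 0.3107]
tool_rot: [2.796, -0.048, 1.96]
force: [-0.4, -1.4, -0.3]
grip_width: -0.0003
finger_force: 0.0
```

```bash
python3 s7.py 2 1
```

```text
8.2 pos [0.35  0.088 0.311] rot [ 2.796 -0.048  1.96 ] q [ 0.47 -0.21 -0.67  2.3  -0.37  0.7   0.42] F [-0.4 -1.4 -0.3] g -0.0003 0.0
[ 0.526 -0.119  0.226] [ 0.44   0.243 -0.483  2.189  0.752  0.393  0.05 ] 0.116
[ 0.525 -0.118  0.227] [ 0.727  0.267 -0.725  2.206  0.724  0.31   0.863] 0.15
[ 0.495 -0.118  0.077] [ 0.654  0.592 -0.683  2.388  2.172  0.424 -0.524] -0.05
[ 0.505 -0.039  0.077] [ 0.462  0.602 -0.729  2.395  2.029  0.539 -0.591] 0.033
[0.511 0.011 0.077] [ 0.342  0.615 -0.752  2.377  1.933  0.603 -0.617] 0.039
0 1 shift [-0.131, 0.027, 0.048] turn [0.0044, -0.0275, -0.0307] -> [0.438, -0.015, 0.269]
0 2 shift [-0.124, 0.004, 0.07] turn [0.0044, -0.0275, -0.0307] -> [0.526, -0.119, 0.226]
```

Request:
move_arm --moves '[[[0,-0.131,0.027,0.048,0.0044,-0.0275,-0.0307],[0,-0.131,0.027,0.048,0.0044,-0.0275,-0.0307],[0,-0.131,0.027,0.048,0.0044,-0.0275,-0.0307],[0,-0.131,0.027,0.048,0.0044,-0.0275,-0.0307],[0,-0.131,0.027,0.048,0.0044,-0.0275,-0.0307]]]'

```text
clock: 8.7
position: [0.4395, -0.0192, 0.2683]
tool_rot: [2.832, 0.176, 2.084]
force: [-0.9, 0.3, 0.4]
grip_width: 0.0
finger_force: 0.0
```

Request:
move_arm --moves '[[[0,-0.124,0.004,0.07,0.0044,-0.0275,-0.0307],[0,-0.124,0.004,0.07,0.0044,-0.0275,-0.0307],[0,-0.124,0.004,0.07,0.0044,-0.0275,-0.0307],[0,-0.124,0.004,0.07,0.0044,-0.0275,-0.0307],[0,-0.124,0.004,0.07,0.0044,-0.0275,-0.0307]]]'

```text
clock: 9.2
position: [0.5287, -0.1239, 0.2259]
tool_rot: [2.9, 0.398, 2.23]
force: [-0.7, -0.1, 0.5]
grip_width: 0.0001
finger_force: 0.0
```

```bash
cat > s8.py <<'E'
from s6 import *
from plan import chain,st
import time
st();rng=np.random.default_rng(0);G=goal((.49,yaw,yaw+np.pi))[1:];best=[];t0=time.time()
while time.time()-t0<25:
    p=rng.uniform([.48,-.2,.17],[.6,-.1,.28]);par=(rng.uniform(.2,.9),yaw+rng.uniform(-1.2,1.2),yaw+np.pi+rng.uniform(-1,1))
    V=[(p,tool(*par))]+G;q=qc;m=9
    for w in V:
        q,mm=step(q,*w);m=min(m,mm)
        if m<0: break
    best.append((m,p,par,q))
best.sort(key=lambda b:-b[0])
for b in best[:3]: print(b)
b=best[0];V=[(b[1],tool(*b[2]))]+G
chain([(p,Ro.from_matrix(R)) for p,R in V])
E
python3 s8.py
```

```text
9.2 pos [ 0.529 -0.124  0.226] rot [2.9   0.398 2.23 ] q [ 0.52  0.26 -0.56  2.18  0.79  0.41  0.03] F [-0.7 -0.1  0.5] g 0.0001 0.0
(np.float64(0.04297058255653763), array([ 0.486, -0.166,  0.172]), (0.4417899834757582, -0.181808126168164, 4.000004679829762), array([ 0.565,  0.754, -1.072,  2.368,  1.838,  0.822, -0.449]))
(np.float64(0.042679843310841736), array([ 0.557, -0.157,  0.175]), (0.5314463263895091, -0.15286837539951692, 4.002291721463781), array([ 0.559,  0.749, -1.062,  2.368,  1.84 ,  0.814, -0.454]))
(np.float64(0.04111071883245465), array([ 0.581, -0.177,  0.178]), (0.47917310589392803, -0.08794436916415138, 3.8112035366042645), array([ 0.525,  0.72 , -1.009,  2.369,  1.853,  0.772, -0.48 ]))
0 1 shift [0.005, -0.023, 0.012] turn [-0.0045, 0.0, -0.0904] -> [0.514, -0.138, 0.208]
0 2 shift [0.017, -0.018, 0.011] turn [-0.0045, 0.0, -0.0904] -> [0.5, -0.152, 0.19]
0 3 shift [0.024, -0.006, 0.011] turn [-0.0045, 0.0, -0.0904] -> [0.486, -0.166, 0.172]
1 1 shift [-0.011, 0.029, 0.043] turn [0.0001, -0.0045, 0.0786] -> [0.49, -0.142, 0.125]
1 2 shift [0.006, 0.031, 0.043] turn [0.0001, -0.0045, 0.0786] -> [0.495, -0.118, 0.077]
2 1 shift [0.0, 0.08, 0.0] turn [0.0, 0.0, 0.0] -> [0.505, -0.039, 0.077]
3 1 shift [0.0, 0.05, 0.0] turn [0.0, 0.0, 0.0] -> [0.511, 0.011, 0.077]
```

Good: margin is 0.043 all the way to the push pose. Executing the approach.

Request:
move_arm --moves '[[[0,0.005,-0.023,0.012,-0.0045,0,-0.0904],[0,0.005,-0.023,0.012,-0.0045,0,-0.0904],[0,0.005,-0.023,0.012,-0.0045,0,-0.0904],[0,0.005,-0.023,0.012,-0.0045,0,-0.0904],[0,0.005,-0.023,0.012,-0.0045,0,-0.0904]]]'

```text
clock: 9.7
position: [0.5134, -0.1357, 0.2097]
tool_rot: [-3.141, 0.471, 2.858]
force: [0.4, 0.2, -0.1]
grip_width: -0.0001
finger_force: 0.0
```

Request:
move_arm --moves '[[[0,0.017,-0.018,0.011,-0.0045,0,-0.0904],[0,0.017,-0.018,0.011,-0.0045,0,-0.0904],[0,0.017,-0.018,0.011,-0.0045,0,-0.0904],[0,0.017,-0.018,0.011,-0.0045,0,-0.0904],[0,0.017,-0.018,0.011,-0.0045,0,-0.0904]]]'

```text
clock: 10.2
position: [0.4987, -0.1503, 0.1918]
tool_rot: [-2.901, 0.4, -2.804]
force: [-0.3, -0.3, -0.5]
grip_width: 0.0
finger_force: 0.0
```

Request:
move_arm --moves '[[[0,0.024,-0.006,0.011,-0.0045,0,-0.0904],[0,0.024,-0.006,0.011,-0.0045,0,-0.0904],[0,0.024,-0.006,0.011,-0.0045,0,-0.0904],[0,0.024,-0.006,0.011,-0.0045,0,-0.0904],[0,0.024,-0.006,0.011,-0.0045,0,-0.0904]]]'

```text
clock: 10.7
position: [0.4841, -0.1644, 0.1737]
tool_rot: [-2.754, 0.219, -2.239]
force: [0.1, -0.6, 0.1]
grip_width: 0.0
finger_force: 0.0
```

```bash
python3 s7.py 4 3
```

```text
10.7 pos [ 0.484 -0.164  0.174] rot [-2.754  0.219 -2.239] q [ 0.92  0.38 -0.83  2.28  1.09  0.31  1.6 ] F [ 0.1 -0.6  0.1] g 0.0 0.0
[ 0.495 -0.118  0.077] [ 0.874  0.704 -0.984  2.378  1.966  0.595 -0.258] 0.052
[ 0.505 -0.039  0.077] [ 0.687  0.733 -1.045  2.385  1.893  0.741 -0.387] 0.043
[0.511 0.011 0.077] [ 0.564  0.753 -1.069  2.368  1.839  0.82  -0.45 ] 0.049
0 1 shift [-0.011, 0.029, 0.044] turn [0.0001, -0.0044, 0.0787] -> [0.49, -0.141, 0.126]
0 2 shift [0.005, 0.03, 0.044] turn [0.0001, -0.0044, 0.0787] -> [0.495, -0.118, 0.077]
1 1 shift [0.0, 0.08, 0.0] turn [0.0, 0.0, 0.0] -> [0.505, -0.039, 0.077]
2 1 shift [0.0, 0.05, 0.0] turn [0.0, 0.0, 0.0] -> [0.511, 0.011, 0.077]
```

Request:
move_arm --moves '[[[0,-0.011,0.029,0.044,0,-0.0044,0.0787],[0,-0.011,0.029,0.044,0,-0.0044,0.0787],[0,-0.011,0.029,0.044,0,-0.0044,0.0787],[0,-0.011,0.029,0.044,0,-0.0044,0.0787],[0,-0.011,0.029,0.044,0,-0.0044,0.0787]]]'

```text
clock: 11.2
position: [0.4896, -0.1396, 0.1249]
tool_rot: [-2.881, 0.382, -2.663]
force: [0.1, -0.5, -0.5]
grip_width: -0.0002
finger_force: 0.0
```

Request:
move_arm --moves '[[[0,0.005,0.03,0.044,0,-0.0044,0.0787],[0,0.005,0.03,0.044,0,-0.0044,0.0787],[0,0.005,0.03,0.044,0,-0.0044,0.0787],[0,0.005,0.03,0.044,0,-0.0044,0.0787],[0,0.005,0.03,0.044,0,-0.0044,0.0787]]]'

```text
clock: 11.7
position: [0.493, -0.1187, 0.0759]
tool_rot: [-3.11, 0.482, 3.086]
force: [-0.6, 1.1, -0.7]
grip_width: -0.0002
finger_force: 0.0
```

```bash
python3 s7.py 5 2
```

```text
11.7 pos [ 0.493 -0.119  0.076] rot [-3.11   0.482  3.086] q [ 0.89  0.71 -0.99  2.38  1.96  0.6  -0.18] F [-0.6  1.1 -0.7] g -0.0002 0.0
[ 0.505 -0.039  0.077] [ 0.704  0.747 -1.07   2.384  1.885  0.761 -0.372] 0.044
[0.511 0.011 0.077] [ 0.579  0.767 -1.094  2.367  1.833  0.84  -0.438] 0.05
0 1 shift [-0.008, 0.08, -0.0] turn [0.0, -0.0011, 0.0097] -> [0.505, -0.039, 0.077]
1 1 shift [0.0, 0.05, 0.0] turn [0.0, 0.0, 0.0] -> [0.511, 0.011, 0.077]
```

Slide in beside the knob, correcting orientation, then push in small steps watching the force.

Request:
move_arm --moves '[[[0,-0.008,0.08,0,0,-0.0011,0.0097],[0,-0.008,0.08,0,0,-0.0011,0.0097],[0,-0.008,0.08,0,0,-0.0011,0.0097],[0,-0.008,0.08,0,0,-0.0011,0.0097],[0,-0.008,0.08,0,0,-0.0011,0.0097]]]'

```text
clock: 12.2
position: [0.5054, -0.0403, 0.0777]
tool_rot: [-3.134, 0.491, 3.03]
force: [-0.2, 0.1, 0.4]
grip_width: 0.0001
finger_force: 0.0
```

```bash
python3 s7.py 6 1
python3 - <<'E'
import sys; sys.path.insert(0,'.')
from h import *
import cv2
t=bot.grab_frame("top")[:,:,::-1];s=bot.grab_frame("scene")[:,:,::-1]
a=cv2.resize(t[110:210,220:330],None,fx=3.6,fy=3.6,interpolation=cv2.INTER_CUBIC);b=cv2.resize(s[180:280,250:360],None,fx=3.6,fy=3.6,interpolation=cv2.INTER_CUBIC)
cv2.imwrite("pics/side.png",np.hstack([a,b]))
E
```

```text
12.2 pos [ 0.505 -0.04   0.078] rot [-3.134  0.491  3.03 ] q [ 0.71  0.75 -1.07  2.38  1.89  0.76 -0.35] F [-0.2  0.1  0.4] g 0.0001 0.0
[0.511 0.011 0.077] [ 0.583  0.771 -1.099  2.367  1.832  0.845 -0.435] 0.051
0 1 shift [-0.0, 0.051, -0.0] turn [-0.0003, 0.0002, 0.0017] -> [0.511, 0.011, 0.077]
```

View pics/side.png

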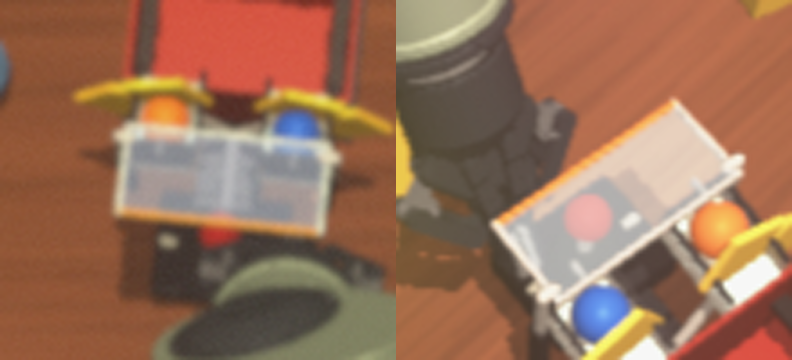

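The gripper sits right of the knob, clear of the guard and with zero force. The knob is still centred at about (280,175). Now push.

Request:
move_arm --moves '[[[0,0,0.015,0,0,0,0],[0,0,0.03,0,0,0,0.001],[0,0,0.03,0,0,0,0.001]]]'

```text
clock: 12.6
position: [0.5092, -0.009, 0.0777]
tool_rot: [-3.139, 0.492, 3.023]
force: [-0.5, -1.3, 0.6]
grip_width: -0.0001
finger_force: 0.8
```

Request:
move_arm --moves '[[[0,0,0.006,0.001,0,0,0],[0,0,0.012,0.002,0,0,0],[0,0,0.012,0.002,0,0,0]]]'

```text
clock: 12.9
position: [0.5115, 0.0021, 0.0756]
tool_rot: [-3.138, 0.492, 3.023]
force: [-1.5, -3.8, 3.6]
grip_width: 0.0001
finger_force: 2.4
```

Request:
move_arm --moves '[[[0,0,0.003,0.001,0,0,0],[0,0,0.006,0.002,0,0,0],[0,0,0.006,0.002,0,0,0]]]'

```text
clock: 13.2
position: [0.5131, 0.0077, 0.0739]
tool_rot: [-3.138, 0.492, 3.023]
force: [-1.2, -3.3, 5.6]
grip_width: 0.0
finger_force: 2.8
```

Request:
move_arm --moves '[[[0,0,0.003,0.001,0,0,0],[0,0,0.003,0.001,0,0,0]]]'

```text
clock: 13.4
position: [0.5139, 0.0104, 0.073]
tool_rot: [-3.138, 0.492, 3.023]
force: [-2.6, -4.5, 6.2]
grip_width: -0.0
finger_force: 3.4
```

Run:
```python
import sys; sys.path.insert(0,'.')
from h import *
import cv2
D=[.6707,-.009,-.124]
s0=cv2.imread("pics/scene0.png");s=bot.grab_frame("scene")[:,:,::-1].copy()
for im in(s0,s):
    c=im[215:265,285:340].astype(int);m=(c[:,:,2]-c[:,:,1]>45)&(c[:,:,1]<150)&(abs(c[:,:,1]-c[:,:,0])<28)&(c[:,:,2]>170);y,x=np.nonzero(m);print(len(x),x.mean()+285,y.mean()+215)
for th in(0,.3,.36,.45): print(th,proj("scene",T(D,[-.162,.058*np.sin(th),.022+.058*np.cos(th)])))
cv2.imwrite("pics/push.png",cv2.resize(s[180:280,250:380],None,fx=5,fy=5,interpolation=cv2.INTER_CUBIC))
```

```text
3 336.0 224.0
0 nan nan
0 [[303.04200965 239.73691686]]
0.3 [[308.86068048 236.20225246]]
0.36 [[309.95143408 235.65103446]]
0.45 [[311.52145329 234.93156244]]<stdin>:7: RuntimeWarning: Mean of empty slice.
  ret = ret.dtype.type(ret / rcount)
```

View pics/push.png

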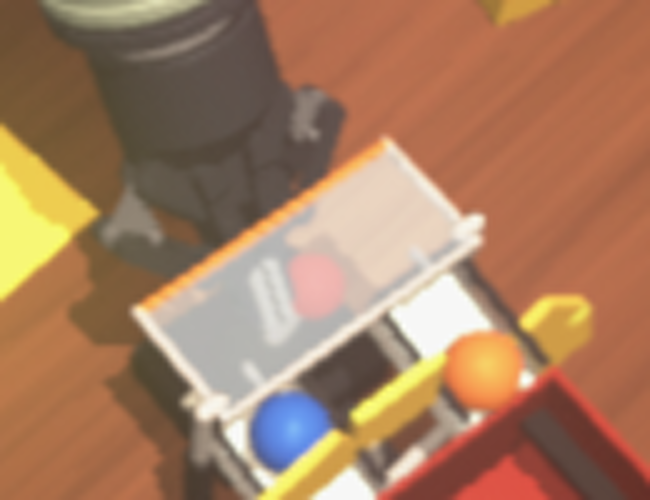

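The knob is at about (312.6,236.6), which matches θ≈0.45. The orange capsule is already through the shutter and rolling, and blue is held. Holding for just over a second.

Request:
move_arm --moves '[[[0,0,0.001,0,0,0,0],[0,0,0.001,0,0,0,0],[0,0,0.001,0,0,0,0],[0,0,0.001,0,0,0,0],[0,0,0.001,0,0,0,0]]]'

```text
clock: 13.95
position: [0.5139, 0.011, 0.0729]
tool_rot: [-3.138, 0.492, 3.022]
force: [-1.8, -5.1, 6.0]
grip_width: -0.0001
finger_force: 3.4
```

Request:
move_arm --moves '[[[0,0,0,0,0,0,0],[0,0,0,0,0,0,0],[0,0,0,0,0,0,0],[0,0,0,0,0,0,0],[0,0,0,0,0,0,0]]]'

```text
clock: 14.45
position: [0.5138, 0.011, 0.0729]
tool_rot: [-3.138, 0.492, 3.022]
force: [-1.6, -4.3, 5.5]
grip_width: 0.0001
finger_force: 3.4
```

Request:
move_arm --moves '[[[0,0,0,0,0,0,0],[0,0,-0.01,0,0,0,0],[0,0,-0.025,-0.001,0,0,0],[0,0,-0.045,-0.002,0,0,0],[0,0,-0.055,-0.004,0,0,0]]]'

```text
clock: 14.95
position: [0.5048, -0.0443, 0.0764]
tool_rot: [-3.138, 0.491, 3.022]
force: [-0.5, -0.9, 0.4]
grip_width: -0.0002
finger_force: 0.0
```

Request:
move_arm --moves '[[[0,0,-0.08,0,0,0,0],[0,0,-0.08,0,0,0,0],[0,0,-0.08,0,0,0,0],[0,0,-0.08,0,0,0,0]]]'

```text
clock: 15.35
position: [0.4957, -0.1226, 0.077]
tool_rot: [-3.139, 0.492, 3.021]
force: [0.3, 1.0, 0.4]
grip_width: -0.0001
finger_force: 0.0
```

Run:
```python
import sys; sys.path.insert(0,'.')
from plan import *
import cv2
st()
t=bot.grab_frame("top")[:,:,::-1];s=bot.grab_frame("scene")[:,:,::-1]
a=cv2.resize(t[80:200,220:330],None,fx=3.6,fy=3.6,interpolation=cv2.INTER_CUBIC);b=cv2.resize(s[200:320,290:400],None,fx=3.6,fy=3.6,interpolation=cv2.INTER_CUBIC)
cv2.imwrite("pics/rel.png",np.hstack([a,b]))
```

```text
15.35 pos [ 0.4957 -0.1226  0.077 ] rot [-3.139  0.492  3.021] q [ 0.91  0.73 -1.01  2.37  1.96  0.61 -0.22] F [0.3 1.  0.4] g -0.0001 0.0
```

View pics/rel.png

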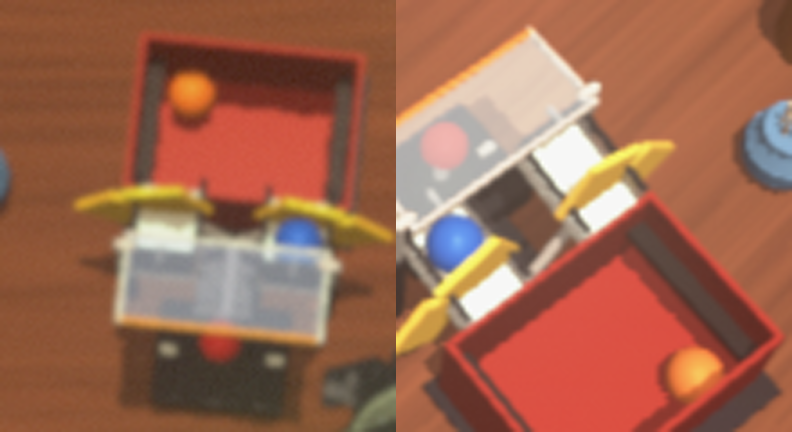

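Capsule orange is in the box (top about (273,106)), the knob is centred (281,175), and blue is still in its lane. Now the divider: I simulate the joint path in this configuration.

```bash
cat > p.py <<'E'
from s6 import *
from plan import chain,st,pose,T,D
DV=[.4391,-.2891,-.080]
def down(p,y): x,R=pose(p,y); return np.array(x),R.as_matrix()
def run(V,pr=True,show=None):
    q=qc
    for w in V:
        q,m=step(q,*w)
        if pr: print(w[0].round(3),q.round(2),"m",round(m,3))
    chain([(p,Ro.from_matrix(R)) for p,R in V[:show]])
E
cat > p1.py <<'E'
from p import *
st()
B=T(D,[0,0,0])[0]
for s in(np.pi,0):
    try: run([down([.47,-.2,.17],DV[2]+s),down([DV[0],DV[1],.12],DV[2]+s),down([DV[0],DV[1],.016],DV[2]+s),down([DV[0],DV[1],.2],DV[2]+s),down([B[0],B[1],.2],D[2]+s),down([B[0],B[1],.068],D[2]+s),down([B[0],B[1],.25],D[2]+s),down([.4487,.271,.2],-.312+s),down([.4487,.271,.02],-.312+s),down([B[0],B[1],.2],D[2]+s)],show=3)
    except Exception as e: print(e)
E
python3 p1.py
```

```text
15.45 pos [ 0.496 -0.121  0.077] rot [-3.139  0.492  3.024] q [ 0.91  0.73 -1.02  2.37  1.96  0.61 -0.22] F [ 0.2 -0.5  0.5] g -0.0001 0.0
[ 0.47 -0.2   0.17] [ 1.03  0.62 -1.04  1.92  0.65  0.98  1.17] m 0.1
[ 0.439 -0.289  0.12 ] [ 1.15  0.7  -0.97  1.92  0.74  0.92  1.29] m 0.467
[ 0.439 -0.289  0.016] [ 1.05  0.85 -0.83  1.97  0.93  0.76  1.15] m 0.463
[ 0.439 -0.289  0.2  ] [ 1.22  0.6  -1.06  1.86  0.61  1.05  1.4 ] m 0.436
[ 0.671 -0.009  0.2  ] [ 0.47  0.79 -0.95  1.46  0.66  1.23  0.88] m 0.438
[ 0.671 -0.009  0.068] [ 0.43  0.93 -0.86  1.55  0.79  1.04  0.79] m 0.557
[ 0.671 -0.009  0.25 ] [ 0.48  0.75 -0.98  1.41  0.62  1.31  0.91] m 0.524
[0.449 0.271 0.2  ] [ 0.05  0.57 -0.99  1.86  0.56  1.02  0.08] m 0.496
[0.449 0.271 0.02 ] [-0.11  0.81 -0.77  1.97  0.87  0.72 -0.16] m 0.458
[ 0.671 -0.009  0.2  ] [ 0.46  0.79 -0.94  1.46  0.66  1.23  0.89] m 0.464
0 1 shift [-0.029, -0.082, -0.09] turn [-0.0018, 0.0782, -0.006] -> [0.47, -0.2, 0.17]
1 1 shift [0.024, -0.091, 0.05] turn [0.0, 0.0, 0.0] -> [0.439, -0.289, 0.12]
2 1 shift [0.0, -0.0, 0.104] turn [0.0, 0.0, 0.0] -> [0.4
[... 656 characters left out ...]
7  0.86  0.72 -3.3 ] m -0.78
[ 0.671 -0.009  0.2  ] [ 0.46  0.78 -0.93  1.46  0.65  1.22 -2.25] m -0.734
0 1 shift [-0.006, -0.016, -0.018] turn [0.024, 0.0006, 0.0958] -> [0.491, -0.137, 0.096]
0 2 shift [-0.015, -0.013, -0.016] turn [0.024, 0.0006, 0.0958] -> [0.486, -0.153, 0.114]
0 3 shift [-0.02, -0.004, -0.014] turn [0.024, 0.0006, 0.0958] -> [0.48, -0.168, 0.133]
0 4 shift [-0.019, 0.006, -0.015] turn [0.024, 0.0006, 0.0958] -> [0.475, -0.184, 0.151]
0 5 shift [-0.013, 0.014, -0.016] turn [0.024, 0.0006, 0.0958] -> [0.47, -0.2, 0.17]
1 1 shift [-0.024, 0.091, 0.05] turn [0.0, 0.0, 0.0] -> [0.439, -0.289, 0.12]
2 1 shift [0.0, -0.0, 0.104] turn [0.0, 0.0, 0.0] -> [0.439, -0.289, 0.016]
```

Request:
move_arm --moves '[[[0,0,-0.04,-0.01,0,0,0],[0,-0.029,-0.082,-0.09,-0.0018,0.0782,-0.006],[0,-0.029,-0.082,-0.09,-0.0018,0.0782,-0.006],[0,-0.029,-0.082,-0.09,-0.0018,0.0782,-0.006],[0,-0.029,-0.082,-0.09,-0.0018,0.0782,-0.006]]]'

```text
clock: 15.95
position: [0.4661, -0.2076, 0.1178]
tool_rot: [-3.04, 0.26, 3.04]
force: [-0.5, -1.3, -0.3]
grip_width: 0.0002
finger_force: 0.0
```

```bash
cat > p2.py <<'E'
from p import *
st();s=np.pi
run([down([DV[0],DV[1],.12],DV[2]+s),down([DV[0],DV[1],.016],DV[2]+s)])
E
python3 p2.py
```

```text
15.95 pos [ 0.466 -0.208  0.118] rot [-3.04  0.26  3.04] q [ 0.95  0.55 -0.88  2.19  1.1   0.55  0.71] F [-0.5 -1.3 -0.3] g 0.0002 0.0
[ 0.439 -0.289  0.12 ] [ 1.15  0.71 -0.98  1.92  0.74  0.92  1.29] m 0.287
[ 0.439 -0.289  0.016] [ 1.05  0.85 -0.84  1.97  0.93  0.77  1.14] m 0.463
0 1 shift [0.017, -0.084, 0.002] turn [-0.0165, 0.0412, -0.0054] -> [0.439, -0.289, 0.12]
1 1 shift [0.0, -0.0, 0.104] turn [0.0, 0.0, 0.0] -> [0.439, -0.289, 0.016]
```

Request:
move_arm --moves '[[[1,0.017,-0.084,0.002,-0.0165,0.0412,-0.0054],[1,0.017,-0.084,0.002,-0.0165,0.0412,-0.0054],[1,0.017,-0.084,0.002,-0.0165,0.0412,-0.0054],[1,0.017,-0.084,0.002,-0.0165,0.0412,-0.0054],[1,0.017,-0.084,0.002,-0.0165,0.0412,-0.0054]]]'

```text
clock: 16.45
position: [0.4402, -0.2896, 0.119]
tool_rot: [3.141, 0.004, 3.059]
force: [0.3, 0.1, 0.1]
grip_width: 0.0722
finger_force: 0.0
```

```bash
sed -i 's/^run.*/run([down([DV[0],DV[1],.016],DV[2]+s)])/' p2.py; python3 p2.py
```

```text
16.45 pos [ 0.44  -0.29   0.119] rot [3.141 0.004 3.059] q [ 1.14  0.7  -0.96  1.92  0.73  0.91  1.3 ] F [0.3 0.1 0.1] g 0.0722 0.0
[ 0.439 -0.289  0.016] [ 1.04  0.84 -0.82  1.97  0.92  0.76  1.15] m 0.463
0 1 shift [0.002, 0.0, 0.103] turn [0.0, 0.0006, -0.0004] -> [0.439, -0.289, 0.016]
```

Request:
move_arm --moves '[[[1,0.002,0,0.103,0,0.0006,0],[1,0.002,0,0.103,0,0.0006,0],[1,0.002,0,0.103,0,0.0006,0],[1,0.002,0,0.103,0,0.0006,0]]]'

```text
clock: 16.85
position: [0.4385, -0.2885, 0.0172]
tool_rot: [3.141, -0.001, 3.062]
force: [0.2, 0.3, 0.8]
grip_width: 0.0851
finger_force: 0.0
```

Request:
move_arm --moves '[[[0,0,0,0,0,0,0],[0,0,0,0,0,0,0],[0,0,0,0,0,0,0],[0,0,0,0,0,0,0],[0,0,0,0,0,0,0]]]' --force 40

```text
clock: 17.35
position: [0.4381, -0.2906, 0.0169]
tool_rot: [-3.14, -0.0, 3.059]
force: [0.2, 3.7, 2.3]
grip_width: 0.0126
finger_force: 2.4
```

Request:
move_arm --moves '[[[0,0,0,0,0,0,0],[0,0,0,0,0,0,0],[0,0,0,0,0,0,0]]]' --force 40

```text
clock: 17.65
position: [0.4381, -0.2906, 0.017]
tool_rot: [-3.14, -0.0, 3.059]
force: [-1.9, 0.1, 9.6]
grip_width: 0.0094
finger_force: 39.6
```

```bash
cat > p3.py <<'E'
from p import *
st();s=np.pi
# fin centre stays at DV; keep grasp offset
o=bot.observe();e=np.array([DV[0],DV[1]])-[.4381,-.2906];a=D[2]-DV[2]
e=np.array([np.cos(a)*e[0]-np.sin(a)*e[1],np.sin(a)*e[0]+np.cos(a)*e[1]])
ey=e@[np.sin(.124),np.cos(.124)]; e=e-ey*np.array([np.sin(.124),np.cos(.124)]) # centred in y by the pads
B=T(D,[0,0,0])[0][:2]-e; print(e,B)
run([down([.4381,-.2906,.23],3.059),down([*B,.23],D[2]+s),down([*B,.1],D[2]+s),down([*B,.071],D[2]+s)])
E
python3 p3.py
```

```text
17.65 pos [ 0.438 -0.291  0.017] rot [-3.14  -0.     3.059] q [ 1.05  0.84 -0.81  1.97  0.92  0.75  1.16] F [-1.9  0.1  9.6] g 0.0094 39.6
[ 0.001 -0.   ] [ 0.67  -0.009]
[ 0.438 -0.291  0.23 ] [ 1.23  0.56 -1.08  1.82  0.55  1.1   1.44] m 0.423
[ 0.67  -0.009  0.23 ] [ 0.47  0.76 -0.96  1.44  0.63  1.27  0.9 ] m 0.425
[ 0.67  -0.009  0.1  ] [ 0.44  0.89 -0.88  1.54  0.75  1.07  0.82] m 0.549
[ 0.67  -0.009  0.071] [ 0.43  0.93 -0.86  1.55  0.78  1.03  0.8 ] m 0.627
0 1 shift [0.0, -0.0, -0.213] turn [-0.0002, -0.0, -0.0001] -> [0.438, -0.291, 0.23]
1 1 shift [-0.104, 0.15, 0.0] turn [-0.0, -0.0, 0.0033] -> [0.554, -0.15, 0.23]
1 2 shift [-0.101, 0.152, 0.0] turn [0.0, -0.0, 0.0033] -> [0.67, -0.009, 0.23]
2 1 shift [0.0, -0.0, 0.13] turn [0.0, 0.0, 0.0] -> [0.67, -0.009, 0.1]
3 1 shift [0.0, -0.0, 0.029] turn [0.0, 0.0, 0.0] -> [0.67, -0.009, 0.071]
```

Request:
move_arm --moves '[[[0,0,0,-0.04,0,0,0],[0,0,0,-0.09,0,0,0],[0,0,0,-0.14,0,0,0],[0,0,0,-0.19,0,0,0],[0,0,0,-0.213,0,0,0]]]'

```text
clock: 18.15
position: [0.439, -0.2902, 0.2335]
tool_rot: [-3.139, 0.003, 3.059]
force: [0.4, -1.7, -0.8]
grip_width: 0.0096
finger_force: 39.7
```

Request:
move_arm --moves '[[[0,-0.02,0.03,0,0,0,0.001],[0,-0.045,0.065,0,0,0,0.001],[0,-0.07,0.1,0,0,0,0.002],[0,-0.09,0.13,0,0,0,0.0033],[0,-0.104,0.15,0,0,0,0.0033]]]'

```text
clock: 18.65
position: [0.5553, -0.1467, 0.2295]
tool_rot: [-3.141, -0.0, 3.04]
force: [-0.8, 0.3, -0.4]
grip_width: 0.0095
finger_force: 39.6
```

Request:
move_arm --moves '[[[0,-0.02,0.03,0,0,0,0.001],[0,-0.045,0.065,0,0,0,0.001],[0,-0.07,0.1,0,0,0,0.002],[0,-0.09,0.135,0,0,0,0.0033],[0,-0.101,0.152,0,0,0,0.0033]]]'

```text
clock: 19.15
position: [0.6712, -0.0046, 0.229]
tool_rot: [3.141, -0.001, 3.02]
force: [-0.5, -1.1, -0.8]
grip_width: 0.0094
finger_force: 39.6
```

```bash
sed -i 's/^run.*/run([down([*B,.125],D[2]+s)])/' p3.py; python3 p3.py
python3 - <<'E'
from h import *
import cv2
f=bot.grab_frame("top")
# green blob top
hsv=cv2.cvtColor(f,cv2.COLOR_RGB2HSV); m=cv2.inRange(hsv,(45,90,70),(80,255,255)); m[:,340:]=0
n,l,s,c=cv2.connectedComponentsWithStats(m); print(s[1:][s[1:,4]>100])
f2=bot.grab_frame("scene"); cv2.imwrite("pics/held.png",np.hstack([cv2.resize(f[70:190,230:340],None,fx=3.6,fy=3.6),cv2.resize(f2[180:300,290:400],None,fx=3.6,fy=3.6)])[:,:,::-1])
E
```

```text
19.15 pos [ 0.671 -0.005  0.229] rot [ 3.141 -0.001  3.02 ] q [ 0.47  0.76 -0.96  1.43  0.63  1.27  0.9 ] F [-0.5 -1.1 -0.8] g 0.0094 39.6
[ 0.001 -0.   ] [ 0.67  -0.009]
[ 0.67  -0.009  0.125] [ 0.45  0.86 -0.9   1.53  0.73  1.11  0.83] m 0.552
0 1 shift [0.001, -0.004, 0.104] turn [0.0001, -0.0001, 0.0004] -> [0.67, -0.009, 0.125]
[[ 254   79   65   40 1608]]
```

Request:
move_arm --moves '[[[0,0.001,-0.004,0.04,0,0,0.0004],[0,0.001,-0.004,0.08,0,0,0.0004],[0,0.001,-0.004,0.115,0,0,0.0004],[0,0.001,-0.004,0.115,0,0,0.0004],[0,0.001,-0.004,0.115,0,0,0.0004]]]'

```text
clock: 19.75
position: [0.6688, -0.0126, 0.115]
tool_rot: [-3.141, -0.001, 3.015]
force: [0.5, 0.1, 0.3]
grip_width: 0.0094
finger_force: 39.5
```

Run:
```python
from plan import *
import cv2
st();o=bot.observe()
f=bot.grab_frame("top");f2=bot.grab_frame("scene")
yw=o["tool_rot"][2]-np.pi
# divider outline predicted (red) and inner rim predicted (cyan)
def draw(n,im,x0,y0,w,h,k):
    c=cv2.resize(im[y0:y0+h,x0:x0+w],None,fx=k,fy=k,interpolation=cv2.INTER_CUBIC)[:,:,::-1].copy()
    q=[o["position"][0]+.001,o["position"][1],yw]; z=o["position"][2]-.017
    for P,col in((T(q,[[sx*.05,sy*.073,z+.005] for sx,sy in((1,1),(1,-1),(-1,-1),(-1,1))]),(255,0,255)),(T(D,[[sx*.059,sy*.082,.085] for sx,sy in((1,1),(1,-1),(-1,-1),(-1,1))]),(255,255,0))):
        u=((proj(n,P)-[x0,y0]+.5)*k).astype(int); cv2.polylines(c,[u],True,col,1)
    return c
a=draw("top",f,240,75,100,80,4);b=draw("scene",f2,290,235,100,80,4);print(a.shape)
cv2.imwrite("pics/ins.png",np.hstack([a,b]))
```

```text
19.75 pos [ 0.6688 -0.0126  0.115 ] rot [-3.141e+00 -1.000e-03  3.015e+00] q [ 0.45  0.88 -0.89  1.54  0.74  1.09  0.83] F [0.5 0.1 0.3] g 0.0094 39.5
(320, 400, 3)
```

View pics/ins.png

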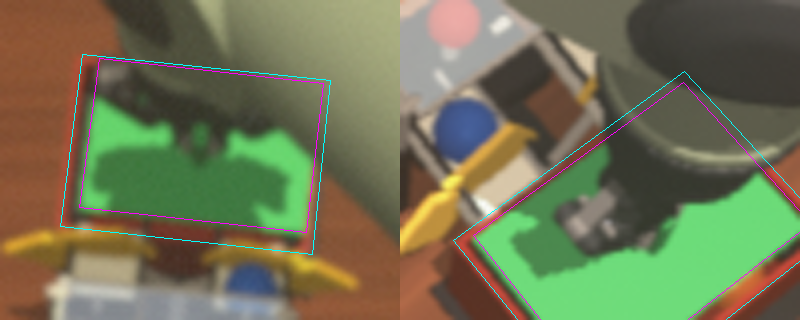

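The plate sits about 3.6 mm too far right (TCP y is -0.0126 instead of -0.009). The red margin is wide on the left, at crop x about 66–80, and thin on the right, at about 313–320. I correct that, then lower in steps while checking the force.

Request:
move_arm --moves '[[[0,-0.001,0.004,0,0,0,0],[0,-0.001,0.004,0,0,0,0],[0,-0.001,0.004,0,0,0,0]]]'

```text
clock: 20.15
position: [0.6706, -0.0084, 0.1149]
tool_rot: [-3.141, 0.001, 3.015]
force: [0.1, -0.2, -0.2]
grip_width: 0.0093
finger_force: 39.5
```

Request:
move_arm --moves '[[[0,0,0,0.01,0,0,0],[0,0,0,0.02,0,0,0],[0,0,0,0.02,0,0,0]]]'

```text
clock: 20.45
position: [0.6693, -0.0089, 0.0921]
tool_rot: [-3.14, -0.003, 3.015]
force: [-0.9, 0.1, -2.1]
grip_width: 0.0093
finger_force: 39.6
```

Request:
move_arm --moves '[[[0,0,0,0.005,0,0,0],[0,0,0,0.01,0,0,0],[0,0,0,0.012,0,0,0],[0,0,0,0.012,0,0,0]]]'

```text
clock: 20.85
position: [0.6701, -0.0087, 0.0819]
tool_rot: [-3.141, -0.001, 3.015]
force: [-0.0, 0.9, -1.5]
grip_width: 0.0093
finger_force: 39.6
```

Request:
move_arm --moves '[[[0,0,0,0.005,0,0,0],[0,0,0,0.01,0,0,0],[0,0,0,0.012,0,0,0],[0,0,0,0.012,0,0,0]]]'

```text
clock: 21.25
position: [0.67, -0.0087, 0.0697]
tool_rot: [-3.141, -0.001, 3.015]
force: [-0.1, 0.6, 0.2]
grip_width: 0.01
finger_force: 39.6
```

Request:
move_arm --moves '[[[0,0,0,0.001,0,0,0],[0,0,0,0.001,0,0,0]]]'

```text
clock: 21.45
position: [0.6702, -0.0087, 0.0692]
tool_rot: [-3.141, -0.0, 3.015]
force: [0.8, 0.3, -1.5]
grip_width: 0.0094
finger_force: 39.6
```

Request:
move_arm --moves '[[[0,0,0,0.001,0,0,0],[0,0,0,0.001,0,0,0]]]'

```text
clock: 21.65
position: [0.6704, -0.0087, 0.069]
tool_rot: [-3.141, 0.0, 3.015]
force: [-3.9, -1.1, 10.2]
grip_width: 0.0093
finger_force: 41.2
```

Request:
move_arm --moves '[[[0.4,0,0,0,0,0,0],[0.4,0,0,0,0,0,0],[0.4,0,0,0,0,0,0],[0.4,0,0,0,0,0,0]]]'

```text
clock: 22.05
position: [0.6702, -0.0087, 0.0681]
tool_rot: [-3.141, -0.0, 3.015]
force: [0.2, -1.4, -0.3]
grip_width: 0.0345
finger_force: 0.0
```

Request:
move_arm --moves '[[[0.4,0,0,-0.04,0,0,0],[0.4,0,0,-0.09,0,0,0],[0.4,0,0,-0.14,0,0,0],[0.4,0,0,-0.17,0,0,0],[0.4,0,0,-0.17,0,0,0]]]'

```text
clock: 22.55
position: [0.6718, -0.008, 0.2428]
tool_rot: [3.141, 0.006, 3.015]
force: [0.1, 0.7, -0.8]
grip_width: 0.034
finger_force: 0.0
```

```bash
cat > p4.py <<'E'
from p import *
st();s=np.pi; SN=[.4487,.2705,-.312]
run([down([.56,.13,.25],-.2+s),down([SN[0],SN[1],.2],SN[2]+s),down([SN[0],SN[1],.018],SN[2]+s)])
E
python3 p4.py
```

```text
22.55 pos [ 0.672 -0.008  0.243] rot [3.141 0.006 3.015] q [ 0.47  0.75 -0.96  1.42  0.62  1.29  0.91] F [ 0.1  0.7 -0.8] g 0.034 0.0
[0.56 0.13 0.25] [ 0.34  0.6  -1.01  1.68  0.54  1.18  0.56] m 0.487
[0.449 0.27  0.2  ] [ 0.05  0.57 -0.98  1.86  0.55  1.02  0.09] m 0.487
[0.449 0.27  0.018] [-0.12  0.81 -0.76  1.97  0.86  0.71 -0.16] m 0.456
0 1 shift [0.128, 0.123, -0.008] turn [0.0, 0.0009, 0.0116] -> [0.56, 0.13, 0.25]
1 1 shift [0.137, 0.116, 0.05] turn [0.0, -0.0, 0.0178] -> [0.449, 0.27, 0.2]
2 1 shift [0.0, -0.0, 0.182] turn [0.0, 0.0, 0.0] -> [0.449, 0.27, 0.018]
```

Request:
move_arm --moves '[[[1,0.128,0.123,-0.008,0,0.0009,0.0116],[1,0.128,0.123,-0.008,0,0.0009,0.0116],[1,0.128,0.123,-0.008,0,0.0009,0.0116],[1,0.128,0.123,-0.008,0,0.0009,0.0116],[1,0.128,0.123,-0.008,0,0.0009,0.0116]]]'

```text
clock: 23.05
position: [0.5566, 0.133, 0.2465]
tool_rot: [-3.141, -0.006, 2.947]
force: [0.3, -0.7, 0.4]
grip_width: 0.0855
finger_force: 0.0
```

Request:
move_arm --moves '[[[1,0.137,0.116,0.05,0,0,0.0178],[1,0.137,0.116,0.05,0,0,0.0178],[1,0.137,0.116,0.05,0,0,0.0178],[1,0.137,0.116,0.05,0,0,0.0178],[1,0.137,0.116,0.05,0,0,0.0178]]]'

```text
clock: 23.55
position: [0.4443, 0.2735, 0.1959]
tool_rot: [-3.14, -0.008, 2.836]
force: [-0.3, -1.0, -0.0]
grip_width: 0.085
finger_force: 0.0
```

```bash
sed -i 's/^run.*/run([down([SN[0],SN[1],.018],SN[2]+s)])/' p4.py; python3 p4.py
python3 - <<'E'
# check divider fit in the box by image: green region in top view vs prediction
import sys; sys.path.insert(0,'.')
from plan import *
import cv2
f=bot.grab_frame("top");hsv=cv2.cvtColor(f,cv2.COLOR_RGB2HSV); m=cv2.inRange(hsv,(45,90,50),(85,255,255)); m[:,340:]=0;m[:70]=0;m[160:]=0
c=max(cv2.findContours(m,cv2.RETR_EXTERNAL,cv2.CHAIN_APPROX_SIMPLE)[0],key=cv2.contourArea); print("green rect",cv2.minAreaRect(c),cv2.boundingRect(c))
P=proj("top",T(D,[[sx*.05,sy*.073,.057] for sx,sy in((1,1),(1,-1),(-1,-1),(-1,1))]));print("pred",cv2.minAreaRect(P.astype(np.float32)))
E
```

```text
23.55 pos [0.444 0.274 0.196] rot [-3.14  -0.008  2.836] q [ 0.04  0.57 -0.98  1.87  0.56  1.01  0.09] F [-0.3 -1.  -0. ] g 0.085 0.0
[0.449 0.27  0.018] [-0.12  0.81 -0.76  1.97  0.87  0.71 -0.16] m 0.456
0 1 shift [-0.006, -0.001, 0.178] turn [-0.0003, -0.0012, 0.001] -> [0.449, 0.27, 0.018]
green rect ((287.8575439453125, 115.66331481933594), (56.03642654418945, 35.44002151489258), 6.115502834320068) (259, 96, 59, 40)
pred ((288.38629150390625, 116.44027709960938), (54.95414352416992, 36.17027282714844), 6.166311740875244)
```

Request:
move_arm --moves '[[[1,0,0,0.05,0,0,0],[1,0,0,0.08,0,0,0],[1,0,0,0.08,0,0,0],[1,0,0,0.08,0,0,0]]]'

```text
clock: 24.0
position: [0.4476, 0.2702, 0.1174]
tool_rot: [-3.14, -0.006, 2.829]
force: [-0.5, 0.4, 0.7]
grip_width: 0.0853
finger_force: 0.0
```

```bash
python3 p4.py
```

```text
24.0 pos [0.448 0.27  0.117] rot [-3.14  -0.006  2.829] q [-0.02  0.68 -0.89  1.93  0.68  0.88 -0.01] F [-0.5  0.4  0.7] g 0.0853 0.0
[0.449 0.27  0.018] [-0.12  0.81 -0.76  1.97  0.86  0.71 -0.16] m 0.456
0 1 shift [-0.002, 0.001, 0.099] turn [-0.0003, -0.001, -0.0001] -> [0.449, 0.27, 0.018]
```

Request:
move_arm --moves '[[[1,-0.001,0,0.04,0,-0.001,0],[1,-0.001,0,0.08,0,-0.001,0],[1,-0.001,0,0.099,0,-0.001,0],[1,-0.001,0,0.099,0,-0.001,0]]]'

```text
clock: 24.4
position: [0.4476, 0.2699, 0.0175]
tool_rot: [-3.139, 0.0, 2.829]
force: [-0.2, 0.8, 1.3]
grip_width: 0.0857
finger_force: 0.0
```

Request:
move_arm --moves '[[[0,0,0,0,0,0,0],[0,0,0,0,0,0,0],[0,0,0,0,0,0,0],[0,0,0,0,0,0,0],[0,0,0,0,0,0,0]]]' --force 25

```text
clock: 24.9
position: [0.4482, 0.2705, 0.0195]
tool_rot: [-3.141, 0.003, 2.83]
force: [-0.2, -2.5, 15.0]
grip_width: 0.0476
finger_force: 26.1
```

```bash
cat > p5.py <<'E'
from p import *
st();s=np.pi; SN=np.array([.4487,.2705])
# tool position relative to snack along tool x axis: snack ends centred in y by the pads
o=bot.observe();p=o["position"];yw=o["tool_rot"][2]; d=SN-p[:2]; ox=d@[np.cos(yw),np.sin(yw)]
tgt=T(D,[.033,0,0])[0][:2]-ox*np.array([np.cos(D[2]+s),np.sin(D[2]+s)]); print(ox,tgt,p[2]+.057)
run([down([p[0],p[1],.23],yw),down([*tgt,.23],D[2]+s),down([*tgt,.10],D[2]+s)])
E
python3 p5.py
```

```text
24.9 pos [0.448 0.271 0.019] rot [-3.141  0.003  2.83 ] q [-0.12  0.81 -0.75  1.98  0.87  0.71 -0.16] F [-0.2 -2.5 15. ] g 0.0476 26.1
-0.0004426740813767768 [ 0.703 -0.013] 0.07646109849050879
[0.448 0.271 0.23 ] [ 0.07  0.53 -1.01  1.83  0.51  1.07  0.12] m 0.458
[ 0.703 -0.013  0.23 ] [ 0.43  0.8  -0.94  1.33  0.64  1.32  0.94] m 0.491
[ 0.703 -0.013  0.1  ] [ 0.41  0.93 -0.87  1.44  0.75  1.12  0.86] m 0.571
0 1 shift [-0.001, -0.0, -0.211] turn [-0.0, 0.0004, -0.0] -> [0.448, 0.271, 0.23]
1 1 shift [-0.165, -0.096, -0.0] turn [-0.0, 0.0, -0.015] -> [0.576, 0.129, 0.23]
1 2 shift [-0.155, -0.111, -0.0] turn [-0.0, 0.0, -0.015] -> [0.703, -0.013, 0.23]
2 1 shift [0.0, -0.0, 0.13] turn [0.0, 0.0, 0.0] -> [0.703, -0.013, 0.1]
```

Request:
move_arm --moves '[[[0,0,0,-0.04,0,0,0],[0,0,0,-0.09,0,0,0],[0,0,0,-0.14,0,0,0],[0,0,0,-0.19,0,0,0],[0,0,0,-0.211,0,0,0]]]'

```text
clock: 25.4
position: [0.4478, 0.2716, 0.2339]
tool_rot: [3.14, 0.004, 2.83]
force: [-0.2, -0.5, -0.2]
grip_width: 0.0477
finger_force: 26.7
```

Request:
move_arm --moves '[[[0,-0.03,-0.018,0,0,0,-0.003],[0,-0.07,-0.04,0,0,0,-0.006],[0,-0.11,-0.064,0,0,0,-0.01],[0,-0.145,-0.085,0,0,0,-0.013],[0,-0.165,-0.096,0,0,0,-0.015]]]'

```text
clock: 25.9
position: [0.5767, 0.1251, 0.2297]
tool_rot: [-3.139, 0.001, 2.922]
force: [0.2, 1.2, -0.6]
grip_width: 0.0479
finger_force: 26.7
```

Request:
move_arm --moves '[[[0,-0.03,-0.022,0,0,0,-0.003],[0,-0.07,-0.05,0,0,0,-0.006],[0,-0.11,-0.08,0,0,0,-0.01],[0,-0.14,-0.1,0,0,0,-0.013],[0,-0.155,-0.111,0,0,0,-0.015]]]'

```text
clock: 26.4
position: [0.7038, -0.0167, 0.2298]
tool_rot: [-3.14, 0.001, 3.016]
force: [0.3, 0.6, 0.4]
grip_width: 0.048
finger_force: 26.7
```

Request:
move_arm --moves '[[[0,0,0,0.03,0,0,0],[0,0,0,0.07,0,0,0],[0,0,0,0.08,0,0,0],[0,0,0,0.08,0,0,0]]]'

```text
clock: 26.8
position: [0.7018, -0.0134, 0.1491]
tool_rot: [-3.14, -0.002, 3.019]
force: [0.3, -0.5, -0.1]
grip_width: 0.0476
finger_force: 26.7
```

```bash
cat > p6.py <<'E'
from p import *
st();s=np.pi;tgt=T(D,[.033,0,0])[0][:2]-.0004*np.array([np.cos(D[2]),np.sin(D[2])])
run([down([*tgt,.105],D[2]+s),down([*tgt,.079],D[2]+s)])
E
python3 p6.py
```

```text
26.8 pos [ 0.702 -0.013  0.149] rot [-3.14  -0.002  3.019] q [ 0.43  0.88 -0.9   1.41  0.71  1.19  0.89] F [ 0.3 -0.5 -0.1] g 0.0476 26.7
[ 0.703 -0.013  0.105] [ 0.41  0.93 -0.87  1.44  0.74  1.13  0.86] m 0.611
[ 0.703 -0.013  0.079] [ 0.41  0.96 -0.86  1.45  0.77  1.09  0.85] m 0.633
0 1 shift [-0.001, 0.001, 0.044] turn [-0.0003, -0.0002, 0.0002] -> [0.703, -0.013, 0.105]
1 1 shift [0.0, -0.0, 0.026] turn [0.0, 0.0, 0.0] -> [0.703, -0.013, 0.079]
```

Request:
move_arm --moves '[[[0,-0.001,0,0.025,0,0,0],[0,-0.001,0,0.05,0,0,0],[0,-0.001,0,0.066,0,0,0],[0,-0.001,0,0.066,0,0,0],[0,-0.001,0,0.066,0,0,0]]]'

```text
clock: 27.3
position: [0.7039, -0.0133, 0.0849]
tool_rot: [-3.14, 0.001, 3.019]
force: [-0.2, 0.1, -0.3]
grip_width: 0.0478
finger_force: 26.7
```

Request:
move_arm --moves '[[[0,0,0,0.002,0,0,0],[0,0,0,0.004,0,0,0],[0,0,0,0.005,0,0,0],[0,0,0,0.005,0,0,0]]]'

```text
clock: 27.7
position: [0.7033, -0.0135, 0.0784]
tool_rot: [-3.14, 0.0, 3.019]
force: [-0.7, -0.6, -1.2]
grip_width: 0.0476
finger_force: 26.7
```

Request:
move_arm --moves '[[[0,0,0,0.001,0,0,0],[0,0,0,0.001,0,0,0]]]'

```text
clock: 27.9
position: [0.7032, -0.0135, 0.0772]
tool_rot: [-3.14, 0.0, 3.019]
force: [1.1, 0.9, -0.6]
grip_width: 0.048
finger_force: 26.7
```

Request:
move_arm --moves '[[[0,0,0,0.001,0,0,0],[0,0,0,0.001,0,0,0]]]'

```text
clock: 28.1
position: [0.7034, -0.0135, 0.0766]
tool_rot: [-3.14, 0.0, 3.019]
force: [-1.0, 0.1, 4.3]
grip_width: 0.0476
finger_force: 27.2
```

Contact is at the expected height (0.0766). I release to 0.75, retreat straight up, and check by image measurement.

Request:
move_arm --moves '[[[0.7,0,0,0,0,0,0],[0.75,0,0,0,0,0,0],[0.75,0,0,0,0,0,0],[0.75,0,0,0,0,0,0]]]'

```text
clock: 28.5
position: [0.7033, -0.0136, 0.0762]
tool_rot: [-3.14, 0.0, 3.019]
force: [-0.3, -0.1, 0.7]
grip_width: 0.0639
finger_force: 0.0
```

Request:
move_arm --moves '[[[0.75,0,0,-0.02,0,0,0],[0.75,0,0,-0.06,0,0,0],[0.75,0,0,-0.11,0,0,0],[0.75,0,0,-0.15,0,0,0],[0.75,0,0,-0.17,0,0,0]]]'

```text
clock: 29.0
position: [0.704, -0.0125, 0.2521]
tool_rot: [-3.141, 0.005, 3.019]
force: [0.9, -0.7, -1.0]
grip_width: 0.0638
finger_force: 0.0
```

```bash
cat > p7.py <<'E'
from p import *
st();s=np.pi
run([down([.56,.15,.27],D[2]+s),down([.42,.25,.27],-.3+s)])
E
python3 p7.py
```

```text
29.0 pos [ 0.704 -0.013  0.252] rot [-3.141  0.005  3.019] q [ 0.44  0.79 -0.94  1.31  0.63  1.34  0.95] F [ 0.9 -0.7 -1. ] g 0.0638 0.0
[0.56 0.15 0.27] [ 0.32  0.59 -1.03  1.64  0.53  1.22  0.62] m 0.465
[0.42 0.25 0.27] [ 0.16  0.43 -1.07  1.86  0.42  1.1   0.2 ] m 0.425
0 1 shift [0.163, 0.144, -0.019] turn [-0.0001, 0.0008, 0.0002] -> [0.56, 0.15, 0.27]
1 1 shift [0.151, 0.082, 0.0] turn [-0.0, -0.0, 0.028] -> [0.42, 0.25, 0.27]
```

Request:
move_arm --moves '[[[0.75,0.163,0.144,-0.019,0,0,0],[0.75,0.163,0.144,-0.019,0,0,0],[0.75,0.163,0.144,-0.019,0,0,0],[0.75,0.163,0.144,-0.019,0,0,0],[0.75,0.163,0.144,-0.019,0,0,0]]]'

```text
clock: 29.5
position: [0.5561, 0.1538, 0.2675]
tool_rot: [-3.14, 0.002, 3.024]
force: [1.1, 0.1, 0.1]
grip_width: 0.064
finger_force: 0.0
```

Request:
move_arm --moves '[[[0.75,0.151,0.082,0,0,0,0.02],[0.75,0.151,0.082,0,0,0,0.02],[0.75,0.151,0.082,0,0,0,0.02],[0.75,0.151,0.082,0,0,0,0.02],[0.75,0.151,0.082,0,0,0,0.02]]]'

```text
clock: 30.0
position: [0.4173, 0.2517, 0.2664]
tool_rot: [-3.14, 0.002, 2.898]
force: [1.3, -0.2, 0.7]
grip_width: 0.064
finger_force: 0.0
```

Run:
```python
from plan import *
import cv2
for n,box in(("top",(250,70,330,160)),("scene",(290,200,400,350))):
    f=bot.grab_frame(n);hsv=cv2.cvtColor(f,cv2.COLOR_RGB2HSV);x0,y0,x1,y1=box
    for nm,a,b in(("yellowtop",(24,110,200),(36,255,255)),("green",(45,90,50),(85,255,255)),("orange",(5,160,180),(14,255,255))):
        m=cv2.inRange(hsv,a,b);k=np.zeros_like(m);k[y0:y1,x0:x1]=m[y0:y1,x0:x1]
        for c in cv2.findContours(k,cv2.RETR_EXTERNAL,cv2.CHAIN_APPROX_SIMPLE)[0]:
            if cv2.contourArea(c)>40: print(n,nm,cv2.contourArea(c),[np.round(v,1) for v in cv2.minAreaRect(c)])
    P=proj(n,T(D,[[.033+sx*.015,sy*.024,.117] for sx,sy in((1,1),(1,-1),(-1,-1),(-1,1))])).astype(np.float32)
    print(n,"pred snack top",cv2.contourArea(P),[np.round(v,1) for v in cv2.minAreaRect(P)])
    print("knob",proj(n,T(D,[-.162,0,.08])).round(1))
o=bot.observe();print(o["force"].round(1),o["clock"])
```

```text
top yellowtop 147.0 [array([289.9,  96.8]), array([17.4,  9.8]), np.float64(6.3)]
top green 1639.0 [array([287.8, 115.7]), array([56. , 35.4]), np.float64(6.0)]
top pred snack top 212.3153068504762 [array([290.1,  96.2]), array([18.9, 11.3]), np.float64(6.2)]
knob [[281.5 173.8]]
scene yellowtop 315.0 [array([362.4, 302.4]), array([15.3, 22.8]), np.float64(52.1)]
scene yellowtop 58.0 [array([303., 280.]), array([ 2.8, 39.6]), np.float64(45.0)]
scene green 2192.0 [array([348.8, 298.3]), array([47.5, 63.2]), np.float64(51.5)]
scene orange 58.5 [array([366.5, 317. ]), array([ 1.9, 62. ]), np.float64(51.3)]
scene orange 53.0 [array([378.8, 274. ]), array([53.4,  6.2]), np.float64(52.0)]
scene pred snack top 338.9659896623343 [array([363.4, 301.3]), array([15.3, 23. ]), np.float64(51.8)]
knob [[303.  239.7]]
[ 0.3 -0.2 -0.7] 30.1
```

The snack's top face is within 1 px of where it should be in both views. The divider's outline is unchanged and level. The job is ready to hand in.

```bash
python3 -c "
from workcell import bot
print(bot.job_done())"
```

```text
the job is handed in; nothing more can be done
None
```

I handed the job in at about 30 s on the clock: the orange capsule is in the box, the stick is back at centre, the divider is on the ledges with the snack upright beyond the fin, and blue was still in its lane when last checked. The camera positions and contact heights matched what I expected; the hand-in returned no score.

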